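# Make the medicine cart ready for the next round

## Task

Make the medicine cart ready for the next round: hook every hanging caddy onto the rail's open stretch (the part left of the black band, seen from the robot) and slide it along the rail until its hook is past the band, without lifting it on beyond the band; and butt every loose day strip flush and in line against the open end of the pill organizer, one after the other, so that no gap is left. When all the caddies are parked, and not before, turn the tally counter's reset knob back to its zero stop. Leave everything else on the cart where it stands.

Things in the scene. Friction and masses are not known exactly. Their poses are not given: they have to be found in the camera images.
- rail_mark (a point): middle of the black band on the hanging rail, on its axis, 150 mm up. The rail is a 12 mm steel bar between two white posts; y runs along it, x across, z up. Open stretch for hooking on: +y side (post at +190 mm); parking stretch: -y side (post at -210 mm), with room for three caddies. The band does not hinder sliding.
- caddy1: white hanging caddy, standing; foot 56 x 50 mm; vials up to 62 mm; a strap at local -x rises to an upside-down U hook 24 mm wide (y), inside x = -13..13 mm, bridge 125-131 mm up, lip at +x ending 101 mm up; above it a grey grip fin 10 mm thick (x), 24 mm wide (y), 131-161 mm up. Origin: centre of the foot's underside. The rail enters from +x under the lip; then lower. May be absent.
- caddy2: white hanging caddy, standing; foot 56 x 50 mm; vials up to 62 mm; a strap at local -x rises to an upside-down U hook 24 mm wide (y), inside x = -13..13 mm, bridge 125-131 mm up, lip at +x ending 101 mm up; above it a grey grip fin 10 mm thick (x), 24 mm wide (y), 131-161 mm up. Origin: centre of the foot's underside. The rail enters from +x under the lip; then lower. May be absent.
- caddy3: white hanging caddy, standing; foot 56 x 50 mm; vials up to 62 mm; a strap at local -x rises to an upside-down U hook 24 mm wide (y), inside x = -13..13 mm, bridge 125-131 mm up, lip at +x ending 101 mm up; above it a grey grip fin 10 mm thick (x), 24 mm wide (y), 131-161 mm up. Origin: centre of the foot's underside. The rail enters from +x under the lip; then lower. May be absent.
- caddy1_hook (a point): point under the middle of the hook bridge of caddy1, 125 mm above its foot; it lies 6 mm above the rail's axis when hung
- caddy2_hook (a point): point under the middle of the hook bridge of caddy2, 125 mm above its foot; it lies 6 mm above the rail's axis when hung
- caddy3_hook (a point): point under the middle of the hook bridge of caddy3, 125 mm above its foot; it lies 6 mm above the rail's axis when hung
- organizer: the grey pill organizer, fixed: five joined day strips, 64 mm (local x) x 170 mm (local y) x 26 mm high. Origin: centre of its underside.
- organizer_end (a point): foot of the middle of the organizer's open end face (64 mm wide, 26 mm high); +y points straight out of that face, x along the face. A strip butted flush has its origin at y = 17 mm here, a second one after it at y = 51 mm, both at x = 0, with the organizer's yaw.
- strip1: loose grey day strip of the pill organizer, four lidded compartments in a row: 64 mm (local x) x 34 mm (local y) x 26 mm high, standing on the cart. Origin: centre of its underside. May be absent.
- strip2: loose grey day strip of the pill organizer, four lidded compartments in a row: 64 mm (local x) x 34 mm (local y) x 26 mm high, standing on the cart. Origin: centre of its underside. May be absent.
- counter: white tally counter box, fixed, 100 x 100 x 30 mm, with the reset knob on top in its middle. Origin: centre of its underside; at zero the knob's white pointer line points along the counter's -x, at the small steel stop pin.
- tally_grip (a point): on the knob's axis at the height to grip, 67 mm above the cart; the knob is a black bar grip 38 mm long, 14 mm thick, from 44 to 74 mm above the cart, with a white line on its top at the pointer end
- tally (a joint): angle of the reset knob in rad: 0 at the zero stop, growing clockwise seen from above; the bar's direction is the counter's yaw minus this angle. It stays where it is left and stops hard at 0.
- mug: white ceramic mug, 80 mm across, 92 mm high; bystander
- bottle1: closed blue pill bottle, 42 mm across, 82 mm high; bystander
- bottle2: closed blue pill bottle like the other; bystander
- jar: small glass jar with aluminium lid, 56 mm across, 58 mm high; bystander
- splitter: chrome pill splitter lying flat, 45 x 85 x 25 mm; bystander
- spoon: steel spoon with a wooden handle, 140 mm long; bystander
There are look-alikes about, which are no part of the job. What is shaped like the strip1 but orange is not meant.

How it is judged:
By the outcome, as a careful person would: the job done as asked, in the order asked, and still so for the second after the job is handed in, with the robot touching nothing.
Of caddy1, caddy2, caddy3 only 2 to 3 are there at a start; the rules pass over those that are not, and their reading is None.
Of strip1, strip2 only 1 to 2 are there at a start; the rules pass over those that are not, and their reading is None.
At some moment in a run one of strip1, strip2 may be knocked a few centimetres aside while the robot is not near it.
It also fails if it takes over 210 s, if anything falls off the work surface, if the arm or the gripper's body presses on something with over 40 N, if the wrist force passes 120 N, or if a joint passes its speed limit or range.

## Robot

A 6-joint arm with a two-finger parallel gripper is mounted at the origin on the work surface. World frame = base frame: x ahead of the robot, y to its left, z up, the work surface at z = 0. Lengths are in m, angles in rad, forces in N, time in s.
With the tool pointing down it reaches from about 0.3 to 0.85 m from the base axis. Payload 4.2 kg.
Tool frame: the origin (TCP) lies on the mounting face of the last link; the fingertips stand 191 mm ahead of it and the grasp point (between the pads) lies 172 mm ahead of it (r.nose_length is the distance from the TCP to the fingertips, in m); z points along the fingers, y is the line along which they close (so a half turn about z gives the same grasp; the last joint's range is limited). The gripper opens to 91 mm and grips with 3 to 60 N. Pads are 32 mm wide; open, the fingers measure 118 mm over their backs; the gripper's body (76 mm by 178 mm) begins 60 mm behind the grasp point.
Start: joints at [1.209, 0.32, 1.565, -0, 1.257, -0.02], TCP at [0.193, 0.542, 0.405] pointing down, gripper open.
Joint ranges: [-3.11, 3.11], [-0.84, 2.01], [0.21, 2.61], [-1.34, 4.49], [0.05, 2.63], [-2.56, 2.56]. Speed limits (rad/s): [2.57, 2.57, 3.14, 3.14, 3.14, 3.14].

## Interface

Orientations are given as a 3x3 rotation matrix whose columns are the frame's x, y, z axes.
In Python, from bench import r, get_image gives the robot as it stands.
- The arm moves only by the tool drive_tool, never from a script. Its argument "increments" is a list of rows, each an object with "travel": the shift along the world's x, y, z scaled (see below), a list of three; "rot": the turn, a rotation vector about the world's x, y, z scaled (see below), a list of three. A call has 1 to 12 rows; each row is the pose to reach, as a shift and turn from the pose commanded when the call began, turning the shorter way round; what a row does not reach only later rows make up. The controller multiplies each number of a shift by 0.15 m and each number of a turn by 180 degrees. A row lasts 1/10 s, in which the tool goes at most 50 mm and 8.59 degrees, less where a joint would pass 70% of its speed; a pose out of reach is approached as far as the arm can. A call with a number of a shift or a turn outside -1 to 1 is refused whole. A call with a gripper value outside its range is refused whole. "hand" is the opening, from 0 (shut) to 1 (fully open), set as the call begins (left out, the last holds). The fingers move at their own pace and stop on an object; "squeeze" is the grip in N (left out, the last holds). Time passes only in rows, so rows that repeat a pose let the fingers close. It gives the time, the measured TCP pose, the force, the opening and the grip force at its end, in the units of the state.
- r.state(): the state, without advancing time (a new reading comes with each control period).
- get_image(name): name is "scene" or "top"; returns a dict with "frame" (420x560x3 uint8, red, green, blue), "fx", "fy", "cx", "cy" (pixels), "k1" (the pictures are not rectified: a ray, as slopes to the right and down, at radius r is drawn at 1 + k1 r^2 times it, then the intrinsics apply), "view" (4x4, takes a point from world to camera coordinates). Camera axes: x right, y up, looking along -z (the intrinsics and any distortion apply to the point x, -y, -z); pixel columns grow to the right and rows downward; lengths in m; the calibration is good to about 2 mm. A picture is of the moment at which its call begins. There is no depth.
- r.finish_job(): hands the job in; it is judged then, once.
The state is a dict: "time": time; "joints": joint angles; "qvel": joint speeds; "tau": joint torques, N m; "tool_pos": TCP position; "ee_rot": TCP orientation; "force": force on the tool from outside, world axes, zero at the start; "wrist_torque": the same for the moment, N m; "gripper_width": finger opening in m; "finger_force": force on a finger pad.
Only numpy, scipy, OpenCV 4.12 (cv2) and the standard library are available. Lean on these libraries where they do the work, as an engineer would, in place of code of your own. Each camera call takes 0.05 s, during which the arm holds its last target. There are 200 camera calls.

## Working session

There is one attempt and no reset: what is moved stays moved. The work goes in short steps, Python scripts to look and compute and a tool call to move; the robot and the scene stay as the last step left them, time stands still between calls to the robot, and variables do not carry over. Pictures are saved under pics/ and viewed, at most 14 in all, crops included, and the job is handed in when it is done.

Besides the shell and the picture viewer there is one more tool, called after ">>>" as name([rows], argument=value, ...), one row to a line, values as JSON. drive_tool: Moves the arm, as the interface text tells. Its arguments: {"type":"object","properties":{"increments":{"type":"array","items":{"type":"object","properties":{"travel":{"type":"array","items":{"type":"number","minimum":-1,"maximum":1}},"rot":{"type":"array","items":{"type":"number","minimum":-1,"maximum":1}}}}},"hand":{"type":"number"},"squeeze":{"type":"number"}},"required":["increments"]}

```bash
ls; mkdir -p pics
python3 - <<'E'
from bench import r,get_image
import cv2,numpy as np
for n in("scene","top"):
    d=get_image(n);cv2.imwrite(f"pics/{n}0.png",cv2.resize(d["frame"][:,:,::-1],(800,600),interpolation=cv2.INTER_CUBIC)); cv2.imwrite(f"pics/{n}0_raw.png",d["frame"][:,:,::-1])
    print(n,d["fx"],d["fy"],d["cx"],d["cy"],d["k1"]);print(np.round(d["view"],4).tolist())
print(r.state()["time"],np.round(r.state()["ee_rot"],3).tolist())
E
```

```text
pics
scene 523.190099400415 523.190099400415 278.64981762902204 211.07289524142422 -0.13457725584860064
[[0.3681, 0.9297, -0.0128, -0.2614], [-0.6938, 0.2838, 0.6619, 0.2776], [0.619, -0.2348, 0.7495, -1.8957], [0.0, 0.0, 0.0, 1.0]]
top 467.12070143440565 467.12070143440565 280.3146990770022 208.87868528889192 -0.10396102794061719
[[-0.0291, -0.9996, 0.0033, 0.0808], [0.9936, -0.0286, 0.1091, -0.5488], [-0.109, 0.0065, 0.994, -1.2319], [0.0, 0.0, 0.0, 1.0]]
0.1 [[-0.942, 0.335, -0.001], [0.335, 0.942, -0.002], [0.0, -0.002, -1.0]]
```

View pics/top0.png

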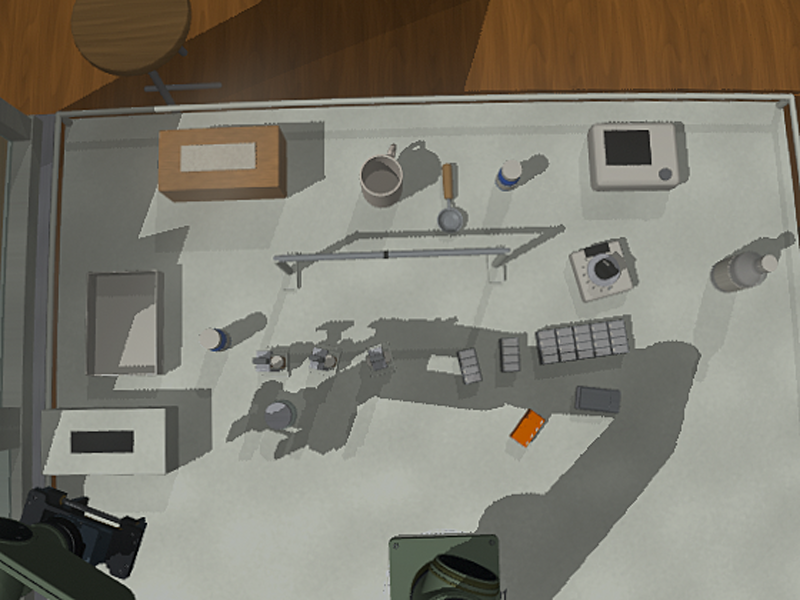

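View pics/scene0.png

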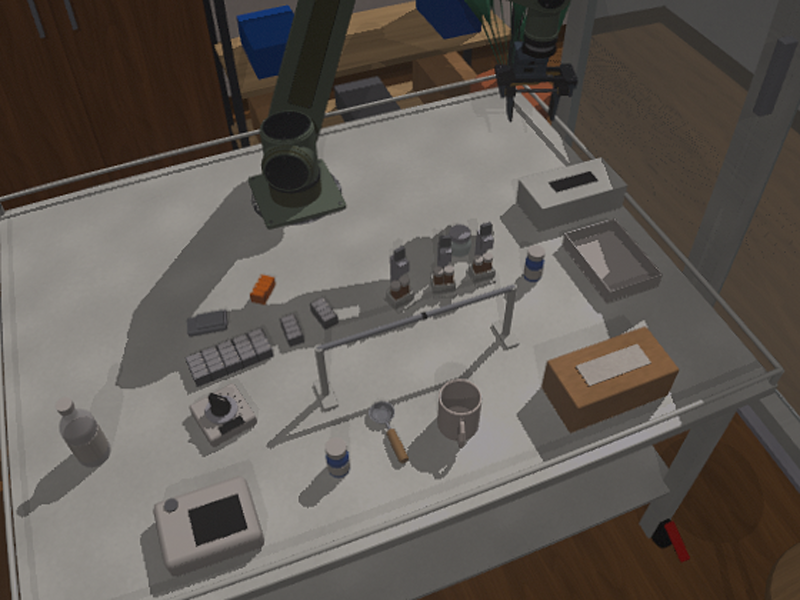

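Run:
```python
import cv2
t=cv2.imread("pics/top0_raw.png");s=cv2.imread("pics/scene0_raw.png")
def c(im,x0,y0,w,h,k,n): 
    cv2.imwrite(n,cv2.resize(im[y0:y0+h,x0:x0+w],None,fx=k,fy=k,interpolation=cv2.INTER_CUBIC))
c(t,165,165,200,110,4,"pics/a.png"); c(t,310,160,135,110,5.5 if 0 else 5,"pics/b.png"); c(s,260,145,114,85,7,"pics/c.png")
```

```text
(no output)
```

View pics/a.png

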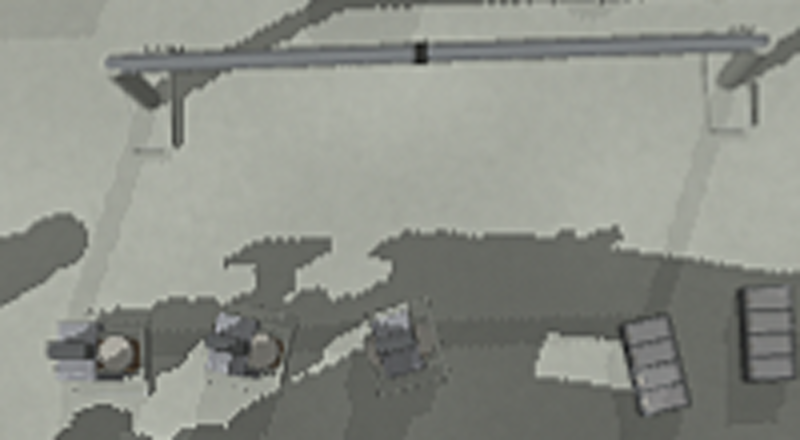

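View pics/b.png

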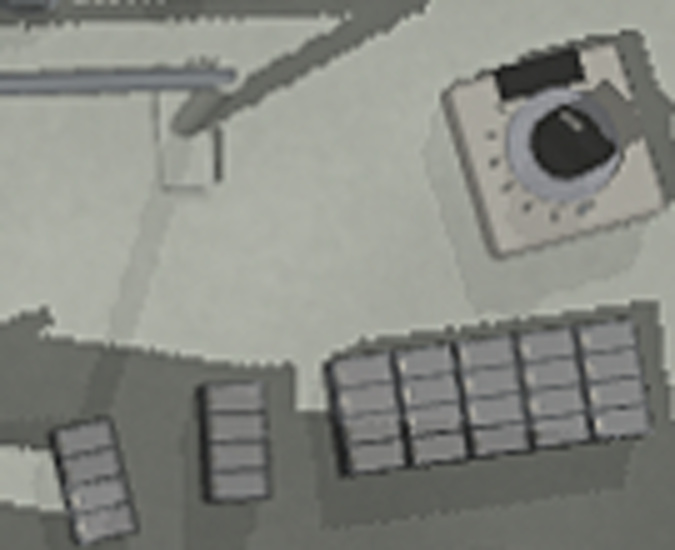

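View pics/c.png

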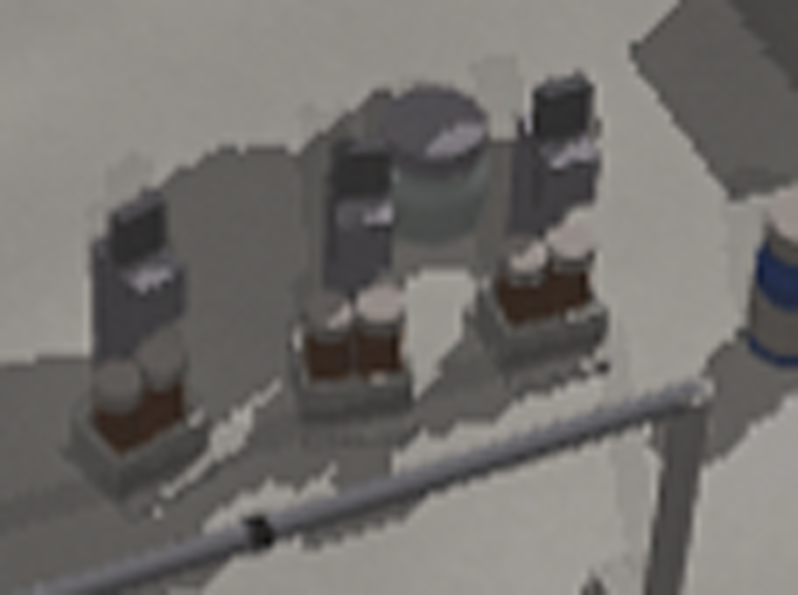

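```bash
cat > h.py <<'E'
import numpy as np,cv2,json
from scipy.optimize import least_squares
C={}
def cam(d): return dict(K=np.array([[d["fx"],0,d["cx"]],[0,d["fy"],d["cy"]],[0,0,1]]),k=np.array([d["k1"],0,0,0,0]),V=np.array(d["view"]))
F=np.diag([1,-1,-1.])
def proj(c,P):
    P=np.atleast_2d(P).astype(float);R=F@c["V"][:3,:3];t=F@c["V"][:3,3]
    return cv2.projectPoints(P,cv2.Rodrigues(R)[0],t,c["K"],c["k"])[0][:,0]
def unproj(c,uv,z):
    uv=np.atleast_2d(uv).astype(float);R=F@c["V"][:3,:3];t=F@c["V"][:3,3]
    n=cv2.undistortPoints(uv[:,None],c["K"],c["k"])[:,0];d=np.c_[n,np.ones(len(n))]@R;o=-R.T@t
    return o+d*((z-o[2])/d[:,2])[:,None]
def tf(p,L):  # p=x,y,yaw
    c,s=np.cos(p[2]),np.sin(p[2]);L=np.atleast_2d(L).astype(float)
    return np.c_[p[0]+c*L[:,0]-s*L[:,1],p[1]+s*L[:,0]+c*L[:,1],L[:,2]]
def fit(obs,p0): # obs: list of (cam, uv, local pts)
    f=lambda p:np.concatenate([(proj(c,tf(p,L))-uv).ravel() for c,uv,L in obs])
    s=least_squares(f,p0,loss="soft_l1");return s.x,np.sqrt(np.mean(s.fun**2))
def grab(name,fn=None):
    from bench import get_image
    d=get_image(name);im=d["frame"][:,:,::-1].copy()
    if fn: cv2.imwrite(fn,im)
    return im,cam(d)
def crop(im,x0,y0,w,h,k,fn): cv2.imwrite(fn,cv2.resize(im[y0:y0+h,x0:x0+w],None,fx=k,fy=k,interpolation=cv2.INTER_CUBIC))
E
python3 - <<'E'
from h import *
T,ct=grab("top");S,cs=grab("scene")
for c in(ct,cs): print("cam",np.round(-c["V"][:3,:3].T@c["V"][:3,3],3))
A=lambda q:np.array(q)/4+165-.4; 
def B(q): return np.array(q)/5+np.array([310,160])-.4
def Cc(q): return np.array(q)/7+np.array([260,145])-.4
rl=unproj(ct,A([[421,52],[110,63],[765,43]]),.15);print("rail",np.round(rl,4).tolist())
print("band scene",np.round(unproj(cs,Cc([[260,532]]),.15),4))
for a,s in(((68,351),(563,108)),((228,346),(361,172)),((395,356),(138,232))):
    print("fin",np.round(unproj(ct,A([a]),.161),4),np.round(unproj(cs,Cc([s]),.146)-[.005,0,0],4))
def rect(q,w,l,z,p0,n):
    L=np.array([[w,l,z],[w,-l,z],[-w,-l,z],[-w,l,z]]);p,e=fit([(ct,B(q),L)],p0);print(n,np.round(p,4),np.degrees(p[2]).round(1),"rms px",e.round(2))
rect([(56,430),(108,417),(137,527),(82,543)],.032,.017,.026,[.4,0,0],"sL")
rect([(208,383),(265,380),(270,497),(212,500)],.032,.017,.026,[.4,-.1,0],"sR")
rect([(335,360),(635,320),(650,435),(347,474)],.032,.085,.026,[.4,-.2,0],"org")
rect([(448,90),(615,42),(663,195),(500,248)],.05,.05,.03,[.6,-.25,.2],"cnt")
L=np.array([(x,y,z) for x in(-.032,.032) for y in(-.085,.085) for z in(0,.026)])
# scene crop organizer + counter
cv2.imwrite("pics/d.png",np.vstack([cv2.resize(S[190:320,125:250],None,fx=4,fy=4,interpolation=cv2.INTER_CUBIC)]))
crop(T,175,235,115,45,6.9,"pics/e.png")
e1=cv2.resize(T[235:280,175:290],None,fx=6.9,fy=6.9,interpolation=cv2.INTER_CUBIC)
e2=cv2.resize(T[165:215,395:450],None,fx=5,fy=5,interpolation=cv2.INTER_CUBIC)
o=np.zeros((600,800,3),np.uint8);o[:e1.shape[0],:e1.shape[1]]=e1;o[320:320+250,:275]=e2
e3=cv2.resize(S[225:280,130:200],None,fx=4.9,fy=4.9,interpolation=cv2.INTER_CUBIC);o[320:320+e3.shape[0],300:300+e3.shape[1]]=e3
cv2.imwrite("pics/e.png",o)
E
```

```text
cam [0.413 0.073 1.284]
cam [ 1.462 -0.281  1.234]
rail [[0.616, 0.0892, 0.15], [0.6148, 0.2812, 0.15], [0.6157, -0.1233, 0.15]]
band scene [[0.6179 0.0915 0.15  ]]
fin [[0.4382 0.3062 0.161 ]] [[0.437  0.3089 0.146 ]]
fin [[0.4387 0.2096 0.161 ]] [[0.4404 0.2113 0.146 ]]
fin [[0.43   0.1095 0.161 ]] [[0.438  0.1099 0.146 ]]
sL [ 0.4219 -0.0614  0.2177] 12.5 rms px 0.66
sR [ 0.4405 -0.1397  0.0014] 0.1 rms px 0.39
org [ 0.4591 -0.2797  0.0915] 5.2 rms px 0.38
cnt [ 0.5968 -0.3229  0.2502] 14.3 rms px 1.38
```

View pics/e.png

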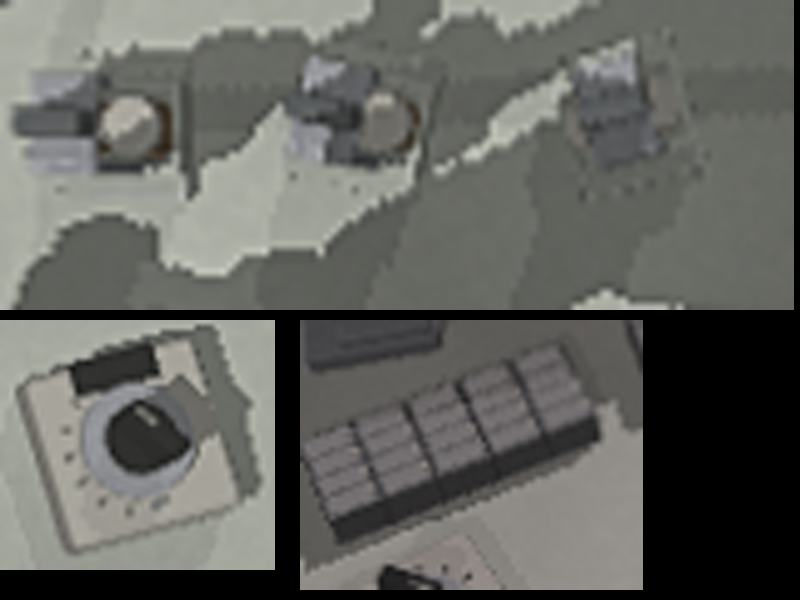

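View pics/d.png

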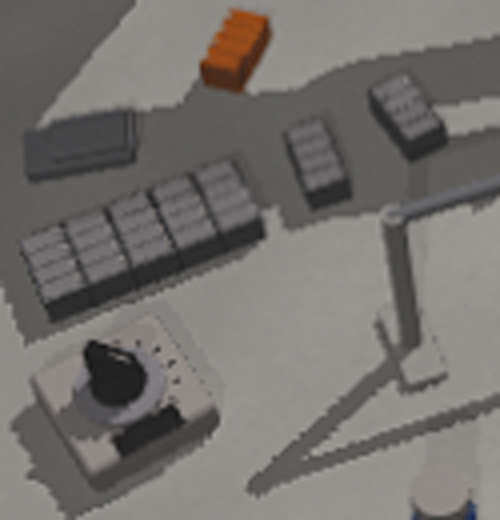

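Look-alikes (top view, 800x600): caddies at (275,360), (325,358), (378,357) — the mug, jar and bottles are not caddies. Strips: grey at (470,365) and (510,354) are wanted; the orange one at (527,428) and the dark splitter at (597,400) are not. The crops show the caddies with vials towards +x (yaw ≈0°, −9°, +13°), and the organizer's open end on the +y side. I start with the caddy nearest the band.

>>> drive_tool([
  {"travel": [1, -1, 0], "rot": [0, 0, -0.24]},
  {"travel": [1, -1, 0], "rot": [0, 0, -0.24]},
  {"travel": [1, -1, 0], "rot": [0, 0, -0.24]},
  {"travel": [1, -1, 0], "rot": [0, 0, -0.24]},
  {"travel": [1, -1, 0], "rot": [0, 0, -0.24]},
  {"travel": [1, -1, 0], "rot": [0, 0, -0.24]},
], hand=1, squeeze=20)

```text
time: 0.8
tool_pos: [0.344, 0.3903, 0.4047]
ee_rot: [[-0.454, 0.891, 0.0], [0.891, 0.454, -0.0], [-0.0, 0.0, -1.0]]
force: [0.0, 0.2, 0.6]
gripper_width: 0.0913
finger_force: 0.0
```

>>> drive_tool([
  {"travel": [0.637, -1, 0], "rot": [0, 0, -0.079]},
  {"travel": [0.637, -1, 0], "rot": [0, 0, -0.079]},
  {"travel": [0.637, -1, 0], "rot": [0, 0, -0.079]},
  {"travel": [0.637, -1, 0], "rot": [0, 0, -0.079]},
  {"travel": [0.637, -1, 0], "rot": [0, 0, -0.079]},
])

```text
time: 1.3
tool_pos: [0.4392, 0.2404, 0.4047]
ee_rot: [[-0.225, 0.974, 0.0], [0.974, 0.225, -0.0], [-0.0, 0.0, -1.0]]
force: [0.4, 0.9, 0.9]
gripper_width: 0.0912
finger_force: 0.0
```

>>> drive_tool([
  {"travel": [0, -0.88, 0]},
  {"travel": [0, -0.88, 0]},
  {"travel": [0, -0.88, 0]},
  {"travel": [0, -0.88, 0]},
  {"travel": [0, -0.88, 0]},
  {"travel": [0, -0.88, 0]},
  {"travel": [0, -0.88, 0]},
])

```text
invalid input
```

Run:
```python
from h import *
from bench import r
s=r.state();print(s["time"],s["tool_pos"],np.round(s["ee_rot"],3).tolist(),s["force"])
```

```text
1.3 [0.43920539 0.24044002 0.40467093] [[-0.225, 0.974, 0.0], [0.974, 0.225, -0.0], [-0.0, 0.0, -1.0]] [0.43994293 0.91172731 0.92903037]
```

>>> drive_tool([
  {"travel": [-0.003, -0.871, 0], "rot": [0, 0, 0]},
  {"travel": [-0.003, -0.871, 0], "rot": [0, 0, 0]},
  {"travel": [-0.003, -0.871, 0], "rot": [0, 0, 0]},
  {"travel": [-0.003, -0.871, 0], "rot": [0, 0, 0]},
  {"travel": [-0.003, -0.871, 0], "rot": [0, 0, 0]},
  {"travel": [-0.003, -0.871, -0.3], "rot": [0, 0, 0]},
  {"travel": [-0.003, -0.871, -0.4], "rot": [0, 0, 0]},
  {"travel": [-0.003, -0.871, -0.53], "rot": [0, 0, 0]},
  {"travel": [-0.003, -0.871, -0.53], "rot": [0, 0, 0]},
  {"travel": [-0.003, -0.871, -0.53], "rot": [0, 0, 0]},
])

```text
time: 2.3
tool_pos: [0.438, 0.1126, 0.3255]
ee_rot: [[-0.227, 0.974, -0.0], [0.974, 0.227, 0.0], [0.0, -0.0, -1.0]]
force: [0.9, -0.0, 0.3]
gripper_width: 0.0913
finger_force: 0.0
```

>>> drive_tool([
  {"travel": [0, 0, 0], "rot": [0, 0, 0]},
  {"travel": [0, 0, 0], "rot": [0, 0, 0]},
  {"travel": [0, 0, 0], "rot": [0, 0, 0]},
  {"travel": [0, 0, 0], "rot": [0, 0, 0]},
  {"travel": [0, 0, 0], "rot": [0, 0, 0]},
  {"travel": [0, 0, 0], "rot": [0, 0, 0]},
  {"travel": [0, 0, 0], "rot": [0, 0, 0]},
  {"travel": [0, 0, 0], "rot": [0, 0, 0]},
  {"travel": [0, 0, 0], "rot": [0, 0, 0]},
  {"travel": [0, 0, 0], "rot": [0, 0, 0]},
  {"travel": [0, 0, 0], "rot": [0, 0, 0]},
  {"travel": [0, 0, 0], "rot": [0, 0, 0]},
], hand=0, squeeze=30)

```text
time: 3.5
tool_pos: [0.4379, 0.1111, 0.3252]
ee_rot: [[-0.225, 0.974, 0.0], [0.974, 0.225, -0.0], [-0.0, 0.0, -1.0]]
force: [0.3, -0.2, -0.3]
gripper_width: 0.0098
finger_force: 30.0
```

Run:
```python
from h import *
T,ct=grab("top");S,cs=grab("scene")
crop(S,260,90,140,140,4.2,"pics/f.png")
```

```text
(no output)
```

View pics/f.png

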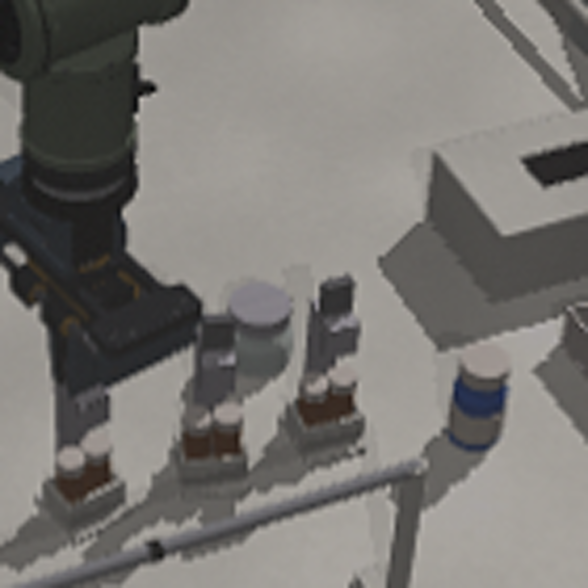

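>>> drive_tool([
  {"travel": [0, 0, 0.1], "rot": [0, 0, 0]},
  {"travel": [0, 0, 0.25], "rot": [0, 0, 0]},
  {"travel": [0, 0, 0.4], "rot": [0, 0, 0]},
  {"travel": [0, 0, 0.45], "rot": [0, 0, 0]},
  {"travel": [0.1, 0.05, 0.45], "rot": [0, 0, -0.03]},
  {"travel": [0.25, 0.1, 0.45], "rot": [0, 0, -0.06]},
  {"travel": [0.4, 0.16, 0.45], "rot": [0, 0, -0.0722]},
  {"travel": [0.55, 0.16, 0.45], "rot": [0, 0, -0.0722]},
  {"travel": [0.65, 0.16, 0.45], "rot": [0, 0, -0.0722]},
  {"travel": [0.65, 0.16, 0.45], "rot": [0, 0, -0.0722]},
  {"travel": [0.65, 0.16, 0.45], "rot": [0, 0, -0.0722]},
])

```text
time: 4.7
tool_pos: [0.5348, 0.135, 0.3916]
ee_rot: [[0.0, 1.0, -0.003], [1.0, -0.0, -0.001], [-0.001, -0.003, -1.0]]
force: [0.7, 0.1, -1.4]
gripper_width: 0.0102
finger_force: 30.0
```

Run:
```python
from h import *
S,cs=grab("scene");T,ct=grab("top")
o=np.hstack([cv2.resize(S[130:250,250:350],None,fx=4,fy=4,interpolation=cv2.INTER_CUBIC),cv2.resize(T[150:270,220:320],None,fx=4,fy=4,interpolation=cv2.INTER_CUBIC)]);cv2.imwrite("pics/g.png",o)
```

```text
(no output)
```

View pics/g.png

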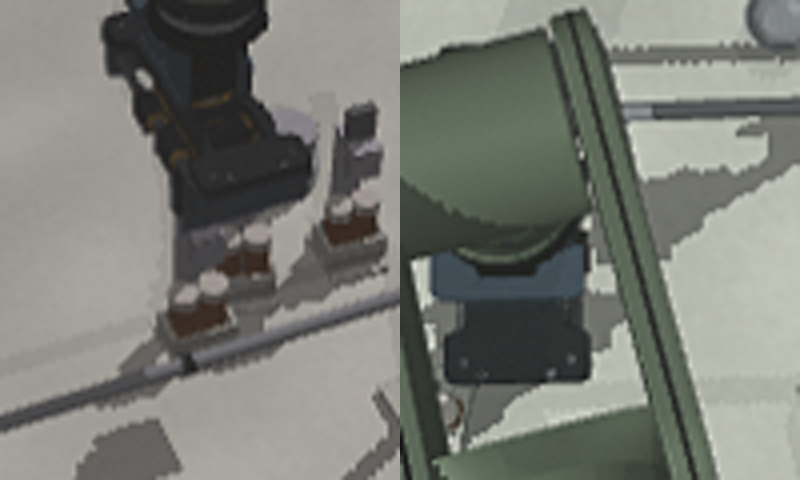

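>>> drive_tool([
  {"travel": [0.2, 0, 0], "rot": [0, 0, 0]},
  {"travel": [0.4, 0, 0], "rot": [0, 0, 0]},
  {"travel": [0.545, 0, 0], "rot": [0, 0, 0]},
  {"travel": [0.545, 0, 0], "rot": [0, 0, 0]},
  {"travel": [0.545, 0, -0.06], "rot": [0, 0, 0]},
  {"travel": [0.545, 0, -0.12], "rot": [0, 0, 0]},
  {"travel": [0.545, 0, -0.18], "rot": [0, 0, 0]},
  {"travel": [0.545, 0, -0.21], "rot": [0, 0, 0]},
  {"travel": [0.545, 0, -0.225], "rot": [0, 0, 0]},
  {"travel": [0.545, 0, -0.225], "rot": [0, 0, 0]},
])

```text
time: 5.8
tool_pos: [0.6169, 0.1351, 0.3587]
ee_rot: [[-0.0, 1.0, -0.0], [1.0, 0.0, -0.0], [-0.0, -0.0, -1.0]]
force: [0.1, 0.1, -1.5]
gripper_width: 0.0097
finger_force: 30.0
```

>>> drive_tool([
  {"travel": [0, 0, -0.01], "rot": [0, 0, 0]},
  {"travel": [0, 0, -0.02], "rot": [0, 0, 0]},
  {"travel": [0, 0, -0.02], "rot": [0, 0, 0]},
  {"travel": [0, 0, -0.02], "rot": [0, 0, 0]},
])

```text
time: 6.2
tool_pos: [0.6171, 0.1351, 0.3562]
ee_rot: [[-0.0, 1.0, 0.001], [1.0, 0.0, 0.0], [0.0, 0.001, -1.0]]
force: [0.0, 0.1, -1.4]
gripper_width: 0.0099
finger_force: 30.0
```

Run:
```python
from h import *
S,cs=grab("scene")
o=cv2.resize(S[110:240,240:360],None,fx=4.6,fy=4.6,interpolation=cv2.INTER_CUBIC);cv2.imwrite("pics/g2.png",o)
```

```text
(no output)
```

View pics/g2.png

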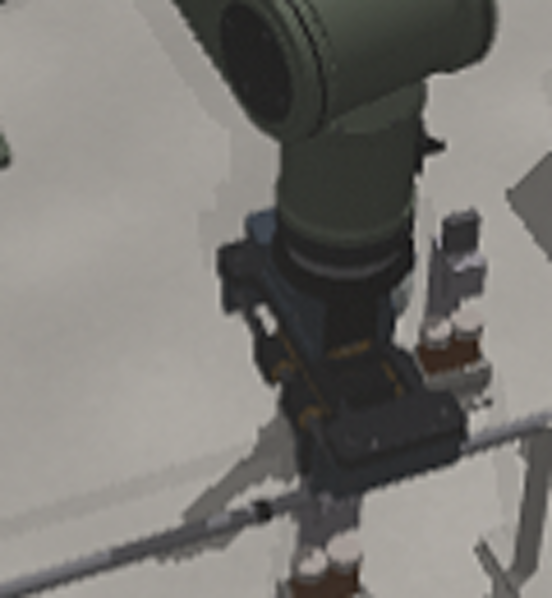

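>>> drive_tool([
  {"travel": [0, 0, -0.007], "rot": [0, 0, 0]},
  {"travel": [0, 0, -0.007], "rot": [0, 0, 0]},
  {"travel": [0, 0, -0.007], "rot": [0, 0, 0]},
])

```text
time: 6.55
tool_pos: [0.617, 0.1351, 0.3561]
ee_rot: [[-0.0, 1.0, 0.001], [1.0, 0.0, 0.0], [0.0, 0.001, -1.0]]
force: [-2.4, 0.6, 5.4]
gripper_width: 0.0098
finger_force: 30.0
```

>>> drive_tool([
  {"travel": [0, 0, -0.007], "rot": [0, 0, 0]},
  {"travel": [0, 0, -0.007], "rot": [0, 0, 0]},
  {"travel": [0, 0, -0.007], "rot": [0, 0, 0]},
])

```text
time: 6.85
tool_pos: [0.6169, 0.1351, 0.3561]
ee_rot: [[-0.0, 1.0, 0.002], [1.0, 0.0, 0.0], [0.0, 0.002, -1.0]]
force: [-1.6, -0.7, 10.0]
gripper_width: 0.0099
finger_force: 30.0
```

>>> drive_tool([
  {"travel": [0, 0, 0.008], "rot": [0, 0, 0]},
  {"travel": [0, -0.05, 0.008], "rot": [0, 0, 0]},
  {"travel": [0, -0.15, 0.008], "rot": [0, 0, 0]},
  {"travel": [0, -0.25, 0.008], "rot": [0, 0, 0]},
  {"travel": [0, -0.35, 0.008], "rot": [0, 0, 0]},
  {"travel": [0, -0.45, 0.008], "rot": [0, 0, 0]},
  {"travel": [0, -0.55, 0.008], "rot": [0, 0, 0]},
  {"travel": [0, -0.65, 0.008], "rot": [0, 0, 0]},
  {"travel": [0, -0.7, 0.008], "rot": [0, 0, 0]},
  {"travel": [0, -0.7, 0.008], "rot": [0, 0, 0]},
])

```text
time: 7.85
tool_pos: [0.6175, 0.0293, 0.3561]
ee_rot: [[0.001, 1.0, 0.003], [1.0, -0.001, 0.001], [0.001, 0.003, -1.0]]
force: [-0.5, 0.4, 6.0]
gripper_width: 0.0096
finger_force: 30.0
```

>>> drive_tool([
  {"travel": [0, -0.1, 0], "rot": [0, 0, 0]},
  {"travel": [0, -0.2, 0], "rot": [0, 0, 0]},
  {"travel": [0, -0.3, 0], "rot": [0, 0, 0]},
  {"travel": [0, -0.4, 0], "rot": [0, 0, 0]},
  {"travel": [0, -0.5, 0], "rot": [0, 0, 0]},
  {"travel": [0, -0.6, 0], "rot": [0, 0, 0]},
  {"travel": [0, -0.68, 0], "rot": [0, 0, 0]},
  {"travel": [0, -0.7, 0], "rot": [0, 0, 0]},
  {"travel": [0, -0.7, 0], "rot": [0, 0, 0]},
  {"travel": [0, -0.7, 0], "rot": [0, 0, 0]},
])

```text
time: 8.85
tool_pos: [0.6175, -0.0749, 0.3561]
ee_rot: [[0.001, 1.0, 0.003], [1.0, -0.001, 0.001], [0.001, 0.003, -1.0]]
force: [-0.8, 1.3, 5.9]
gripper_width: 0.0094
finger_force: 30.0
```

>>> drive_tool([
  {"travel": [0, 0, 0], "rot": [0, 0, 0]},
  {"travel": [0, 0, 0], "rot": [0, 0, 0]},
  {"travel": [0, 0, 0], "rot": [0, 0, 0]},
  {"travel": [0, 0, 0], "rot": [0, 0, 0]},
], hand=0.5)

```text
time: 9.25
tool_pos: [0.617, -0.075, 0.3546]
ee_rot: [[0.0, 1.0, -0.001], [1.0, -0.0, -0.0], [-0.0, -0.001, -1.0]]
force: [-0.0, 0.3, -0.4]
gripper_width: 0.039
finger_force: 0.0
```

>>> drive_tool([
  {"travel": [0, 0, 0.2], "rot": [0, 0, 0]},
  {"travel": [0, 0, 0.4], "rot": [0, 0, 0]},
  {"travel": [-0.2, 0.2, 0.4], "rot": [0, 0, 0]},
  {"travel": [-0.5, 0.5, 0.4], "rot": [0, 0, -0.05]},
  {"travel": [-0.8, 0.8, 0.4], "rot": [0, 0, -0.05]},
  {"travel": [-1, 1, 0.4], "rot": [0, 0, -0.05]},
  {"travel": [-1, 1, 0.4], "rot": [0, 0, -0.05]},
])

```text
time: 9.95
tool_pos: [0.464, 0.0769, 0.4151]
ee_rot: [[0.154, 0.988, -0.002], [0.988, -0.154, 0.001], [0.001, -0.002, -1.0]]
force: [0.5, -1.1, -0.6]
gripper_width: 0.045
finger_force: 0.0
```

>>> drive_tool([
  {"travel": [-0.18, 0.45, 0], "rot": [0, 0, 0]},
  {"travel": [-0.18, 0.9, 0], "rot": [0, 0, 0]},
  {"travel": [-0.18, 0.9, 0], "rot": [0, 0, 0]},
  {"travel": [-0.18, 0.9, 0], "rot": [0, 0, 0]},
], hand=0.7)

```text
time: 10.35
tool_pos: [0.4395, 0.2136, 0.4151]
ee_rot: [[0.151, 0.988, 0.0], [0.988, -0.151, 0.002], [0.002, 0.0, -1.0]]
force: [0.1, -0.4, 0.2]
gripper_width: 0.064
finger_force: 0.0
```

Run:
```python
from h import *
S,cs=grab("scene");T,ct=grab("top")
o=np.hstack([cv2.resize(S[150:280,200:330],None,fx=3,fy=3,interpolation=cv2.INTER_CUBIC),cv2.resize(T[150:280,230:360],None,fx=3,fy=3,interpolation=cv2.INTER_CUBIC)]);cv2.imwrite("pics/g3.png",o)
```

```text
(no output)
```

View pics/g3.png

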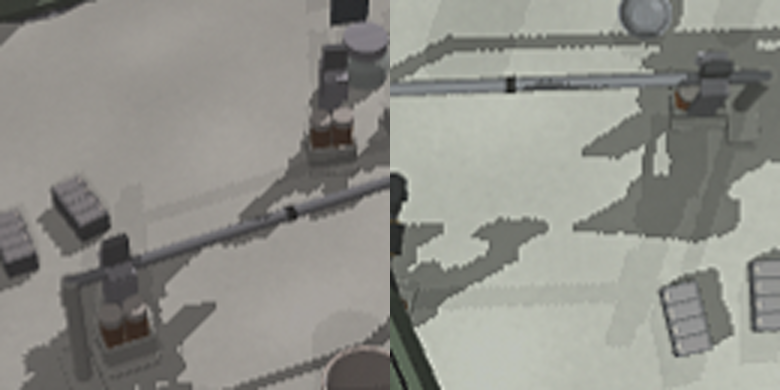

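Caddy C hangs parked near the right post at (118,270) in the left crop, with the band behind it at (290,213). Next is caddy B.

>>> drive_tool([
  {"travel": [0, -0.01, -0.25], "rot": [0, 0, 0]},
  {"travel": [0, -0.01, -0.45], "rot": [0, 0, 0]},
  {"travel": [0, -0.01, -0.595], "rot": [0, 0, 0]},
  {"travel": [0, -0.01, -0.595], "rot": [0, 0, 0]},
  {"travel": [0, -0.01, -0.595], "rot": [0, 0, 0]},
])

```text
time: 10.95
tool_pos: [0.4406, 0.2077, 0.3263]
ee_rot: [[0.158, 0.987, 0.0], [0.987, -0.158, -0.0], [-0.0, 0.0, -1.0]]
force: [1.0, 0.6, -1.0]
gripper_width: 0.0637
finger_force: 0.0
```

>>> drive_tool([
  {"travel": [0, 0, 0], "rot": [0, 0, 0]},
  {"travel": [0, 0, 0], "rot": [0, 0, 0]},
  {"travel": [0, 0, 0], "rot": [0, 0, 0]},
  {"travel": [0, 0, 0], "rot": [0, 0, 0]},
  {"travel": [0, 0, 0], "rot": [0, 0, 0]},
  {"travel": [0, 0, 0], "rot": [0, 0, 0]},
  {"travel": [0, 0, 0], "rot": [0, 0, 0]},
  {"travel": [0, 0, 0], "rot": [0, 0, 0]},
  {"travel": [0, 0, 0], "rot": [0, 0, 0]},
  {"travel": [0, 0, 0], "rot": [0, 0, 0]},
], hand=0)

```text
time: 11.95
tool_pos: [0.4401, 0.2086, 0.3259]
ee_rot: [[0.156, 0.988, 0.0], [0.988, -0.156, -0.0], [-0.0, 0.0, -1.0]]
force: [0.5, -0.8, 0.3]
gripper_width: 0.0095
finger_force: 30.0
```

>>> drive_tool([
  {"travel": [0, 0, 0.1], "rot": [0, 0, 0]},
  {"travel": [0, 0, 0.25], "rot": [0, 0, 0]},
  {"travel": [0, 0, 0.4], "rot": [0, 0, 0]},
  {"travel": [0, 0, 0.44], "rot": [0, 0, 0]},
  {"travel": [0.1, -0.05, 0.44], "rot": [0, 0, 0.03]},
  {"travel": [0.25, -0.1, 0.44], "rot": [0, 0, 0.05]},
  {"travel": [0.4, -0.2, 0.44], "rot": [0, 0, 0.05]},
  {"travel": [0.55, -0.3, 0.44], "rot": [0, 0, 0.05]},
  {"travel": [0.65, -0.324, 0.44], "rot": [0, 0, 0.05]},
  {"travel": [0.65, -0.324, 0.44], "rot": [0, 0, 0.05]},
  {"travel": [0.65, -0.324, 0.44], "rot": [0, 0, 0.05]},
])

```text
time: 13.05
tool_pos: [0.5371, 0.16, 0.3908]
ee_rot: [[0.0, 1.0, -0.003], [1.0, -0.0, -0.0], [-0.0, -0.003, -1.0]]
force: [-0.0, 0.3, -2.3]
gripper_width: 0.01
finger_force: 30.0
```

>>> drive_tool([
  {"travel": [0.2, 0, 0], "rot": [0, 0, 0]},
  {"travel": [0.4, 0, 0], "rot": [0, 0, 0]},
  {"travel": [0.53, 0, 0], "rot": [0, 0, 0]},
  {"travel": [0.53, 0, 0], "rot": [0, 0, 0]},
  {"travel": [0.53, 0, -0.06], "rot": [0, 0, 0]},
  {"travel": [0.53, 0, -0.12], "rot": [0, 0, 0]},
  {"travel": [0.53, 0, -0.18], "rot": [0, 0, 0]},
  {"travel": [0.53, 0, -0.2], "rot": [0, 0, 0]},
  {"travel": [0.53, 0, -0.22], "rot": [0, 0, 0]},
  {"travel": [0.53, 0, -0.22], "rot": [0, 0, 0]},
])

```text
time: 14.05
tool_pos: [0.6169, 0.16, 0.3585]
ee_rot: [[-0.0, 1.0, -0.001], [1.0, 0.0, -0.0], [-0.0, -0.001, -1.0]]
force: [-0.5, -0.8, -1.2]
gripper_width: 0.0096
finger_force: 30.0
```

Seats at ≈0.3569 here (gripped at 0.3259 + 0.031).

>>> drive_tool([
  {"travel": [0, 0, -0.01], "rot": [0, 0, 0]},
  {"travel": [0, 0, -0.016], "rot": [0, 0, 0]},
  {"travel": [0, 0, -0.016], "rot": [0, 0, 0]},
])

```text
time: 14.35
tool_pos: [0.6171, 0.16, 0.3568]
ee_rot: [[0.0, 1.0, 0.001], [1.0, -0.0, 0.0], [0.0, 0.001, -1.0]]
force: [0.3, -0.4, -0.6]
gripper_width: 0.0098
finger_force: 30.0
```

>>> drive_tool([
  {"travel": [0, 0, -0.008], "rot": [0, 0, 0]},
  {"travel": [0, 0, -0.008], "rot": [0, 0, 0]},
  {"travel": [0, 0, -0.008], "rot": [0, 0, 0]},
])

```text
time: 14.65
tool_pos: [0.617, 0.16, 0.3567]
ee_rot: [[0.0, 1.0, 0.002], [1.0, -0.0, 0.0], [0.0, 0.002, -1.0]]
force: [-2.1, -0.5, 5.9]
gripper_width: 0.0101
finger_force: 30.0
```

>>> drive_tool([
  {"travel": [0, -0.05, 0], "rot": [0, 0, 0]},
  {"travel": [0, -0.15, 0], "rot": [0, 0, 0]},
  {"travel": [0, -0.25, 0], "rot": [0, 0, 0]},
  {"travel": [0, -0.35, 0], "rot": [0, 0, 0]},
  {"travel": [0, -0.45, 0], "rot": [0, 0, 0]},
  {"travel": [0, -0.55, 0], "rot": [0, 0, 0]},
  {"travel": [0, -0.6, 0], "rot": [0, 0, 0]},
  {"travel": [0, -0.6, 0], "rot": [0, 0, 0]},
])

```text
time: 15.45
tool_pos: [0.6175, 0.069, 0.3567]
ee_rot: [[0.001, 1.0, 0.003], [1.0, -0.001, 0.0], [0.0, 0.003, -1.0]]
force: [-0.5, -0.3, 5.7]
gripper_width: 0.0098
finger_force: 30.0
```

>>> drive_tool([
  {"travel": [0, -0.05, 0], "rot": [0, 0, 0]},
  {"travel": [0, -0.15, 0], "rot": [0, 0, 0]},
  {"travel": [0, -0.25, 0], "rot": [0, 0, 0]},
  {"travel": [0, -0.35, 0], "rot": [0, 0, 0]},
  {"travel": [0, -0.45, 0], "rot": [0, 0, 0]},
  {"travel": [0, -0.54, 0], "rot": [0, 0, 0]},
  {"travel": [0, -0.58, 0], "rot": [0, 0, 0]},
  {"travel": [0, -0.58, 0], "rot": [0, 0, 0]},
  {"travel": [0, -0.58, 0], "rot": [0, 0, 0]},
])

```text
time: 16.35
tool_pos: [0.6174, -0.0176, 0.3567]
ee_rot: [[0.001, 1.0, 0.003], [1.0, -0.001, -0.0], [-0.0, 0.003, -1.0]]
force: [0.5, 0.2, 5.9]
gripper_width: 0.0098
finger_force: 30.0
```

>>> drive_tool([
  {"travel": [0, 0, 0], "rot": [0, 0, 0]},
  {"travel": [0, 0, 0], "rot": [0, 0, 0]},
  {"travel": [0, 0, 0], "rot": [0, 0, 0]},
  {"travel": [0, 0, 0], "rot": [0, 0, 0]},
], hand=0.5)

```text
time: 16.75
tool_pos: [0.617, -0.0171, 0.3549]
ee_rot: [[0.0, 1.0, -0.001], [1.0, -0.0, -0.0], [-0.0, -0.001, -1.0]]
force: [-0.1, 0.0, 0.5]
gripper_width: 0.0391
finger_force: 0.0
```

>>> drive_tool([
  {"travel": [0, 0, 0.2], "rot": [0, 0, 0]},
  {"travel": [0, 0, 0.4], "rot": [0, 0, 0]},
  {"travel": [-0.2, 0.2, 0.4], "rot": [0, 0, 0]},
  {"travel": [-0.5, 0.5, 0.4], "rot": [0, 0, 0]},
  {"travel": [-0.8, 0.8, 0.4], "rot": [0, 0, 0]},
  {"travel": [-1, 1, 0.4], "rot": [0, 0, 0]},
  {"travel": [-1, 1, 0.4], "rot": [0, 0, 0]},
])

```text
time: 17.45
tool_pos: [0.4641, 0.1348, 0.4153]
ee_rot: [[-0.002, 1.0, -0.002], [1.0, 0.002, 0.001], [0.001, -0.002, -1.0]]
force: [0.5, 0.3, 0.7]
gripper_width: 0.0455
finger_force: 0.0
```

>>> drive_tool([
  {"travel": [-0.19, 0.3, 0], "rot": [0, 0, 0]},
  {"travel": [-0.19, 0.6, 0], "rot": [0, 0, 0]},
  {"travel": [-0.19, 0.9, 0], "rot": [0, 0, 0]},
  {"travel": [-0.19, 1, 0], "rot": [0, 0, 0]},
  {"travel": [-0.19, 1, 0], "rot": [0, 0, 0]},
], hand=0.7)

```text
time: 17.95
tool_pos: [0.4384, 0.2846, 0.4148]
ee_rot: [[-0.003, 1.0, -0.0], [1.0, 0.003, -0.0], [-0.0, -0.0, -1.0]]
force: [-0.0, -0.1, 0.0]
gripper_width: 0.0636
finger_force: 0.0
```

>>> drive_tool([
  {"travel": [0, 0.167, 0], "rot": [0, 0, 0]},
  {"travel": [0, 0.167, -0.2], "rot": [0, 0, 0]},
  {"travel": [0, 0.167, -0.4], "rot": [0, 0, 0]},
  {"travel": [0, 0.167, -0.595], "rot": [0, 0, 0]},
  {"travel": [0, 0.167, -0.595], "rot": [0, 0, 0]},
  {"travel": [0, 0.167, -0.595], "rot": [0, 0, 0]},
])

```text
time: 18.55
tool_pos: [0.4391, 0.3071, 0.3264]
ee_rot: [[0.001, 1.0, -0.0], [1.0, -0.001, -0.001], [-0.001, -0.0, -1.0]]
force: [0.1, 1.0, 0.4]
gripper_width: 0.0636
finger_force: 0.0
```

>>> drive_tool([
  {"travel": [0, 0, 0], "rot": [0, 0, 0]},
  {"travel": [0, 0, 0], "rot": [0, 0, 0]},
  {"travel": [0, 0, 0], "rot": [0, 0, 0]},
  {"travel": [0, 0, 0], "rot": [0, 0, 0]},
  {"travel": [0, 0, 0], "rot": [0, 0, 0]},
  {"travel": [0, 0, 0], "rot": [0, 0, 0]},
  {"travel": [0, 0, 0], "rot": [0, 0, 0]},
  {"travel": [0, 0, 0], "rot": [0, 0, 0]},
  {"travel": [0, 0, 0], "rot": [0, 0, 0]},
  {"travel": [0, 0, 0], "rot": [0, 0, 0]},
], hand=0)

```text
time: 19.55
tool_pos: [0.4386, 0.3081, 0.326]
ee_rot: [[-0.0, 1.0, 0.0], [1.0, 0.0, 0.0], [0.0, 0.0, -1.0]]
force: [0.1, -0.0, -0.0]
gripper_width: 0.0096
finger_force: 30.0
```

>>> drive_tool([
  {"travel": [0, 0, 0.12], "rot": [0, 0, 0]},
  {"travel": [0, 0, 0.28], "rot": [0, 0, 0]},
  {"travel": [0, 0, 0.44], "rot": [0, 0, 0]},
  {"travel": [0.1, 0, 0.44], "rot": [0, 0, 0]},
  {"travel": [0.25, -0.1, 0.44], "rot": [0, 0, 0]},
  {"travel": [0.4, -0.25, 0.44], "rot": [0, 0, 0]},
  {"travel": [0.5, -0.4, 0.44], "rot": [0, 0, 0]},
  {"travel": [0.6, -0.6, 0.44], "rot": [0, 0, 0]},
  {"travel": [0.65, -0.8, 0.44], "rot": [0, 0, 0]},
  {"travel": [0.65, -1, 0.44], "rot": [0, 0, 0]},
  {"travel": [0.65, -1, 0.44], "rot": [0, 0, 0]},
  {"travel": [0.65, -1, 0.44], "rot": [0, 0, 0]},
])

```text
time: 20.75
tool_pos: [0.5366, 0.1573, 0.3907]
ee_rot: [[0.002, 1.0, -0.002], [1.0, -0.002, -0.0], [-0.0, -0.002, -1.0]]
force: [-0.2, 0.1, -1.1]
gripper_width: 0.0099
finger_force: 30.0
```

>>> drive_tool([
  {"travel": [0.2, 0, 0], "rot": [0, 0, 0]},
  {"travel": [0.4, 0, 0], "rot": [0, 0, 0]},
  {"travel": [0.54, 0, 0], "rot": [0, 0, 0]},
  {"travel": [0.54, 0, 0], "rot": [0, 0, 0]},
  {"travel": [0.54, 0, -0.06], "rot": [0, 0, 0]},
  {"travel": [0.54, 0, -0.12], "rot": [0, 0, 0]},
  {"travel": [0.54, 0, -0.18], "rot": [0, 0, 0]},
  {"travel": [0.54, 0, -0.2], "rot": [0, 0, 0]},
  {"travel": [0.54, 0, -0.22], "rot": [0, 0, 0]},
  {"travel": [0.54, 0, -0.23], "rot": [0, 0, 0]},
  {"travel": [0.54, 0, -0.236], "rot": [0, 0, 0]},
  {"travel": [0.54, 0, -0.236], "rot": [0, 0, 0]},
])

```text
time: 21.95
tool_pos: [0.6171, 0.158, 0.357]
ee_rot: [[0.0, 1.0, 0.001], [1.0, -0.0, 0.0], [0.0, 0.001, -1.0]]
force: [0.0, 0.1, -2.0]
gripper_width: 0.0097
finger_force: 30.0
```

Slide to y ≈ 0.041 (−0.117 m).

>>> drive_tool([
  {"travel": [0, 0, -0.008], "rot": [0, 0, 0]},
  {"travel": [0, 0, -0.01], "rot": [0, 0, 0]},
  {"travel": [0, 0, -0.01], "rot": [0, 0, 0]},
])

```text
time: 22.25
tool_pos: [0.617, 0.158, 0.3569]
ee_rot: [[0.0, 1.0, 0.002], [1.0, -0.0, 0.0], [0.0, 0.002, -1.0]]
force: [-2.0, 0.2, 5.2]
gripper_width: 0.0096
finger_force: 30.0
```

>>> drive_tool([
  {"travel": [0, -0.05, 0], "rot": [0, 0, 0]},
  {"travel": [0, -0.15, 0], "rot": [0, 0, 0]},
  {"travel": [0, -0.25, 0], "rot": [0, 0, 0]},
  {"travel": [0, -0.35, 0], "rot": [0, 0, 0]},
  {"travel": [0, -0.45, 0], "rot": [0, 0, 0]},
  {"travel": [0, -0.55, 0], "rot": [0, 0, 0]},
  {"travel": [0, -0.65, 0], "rot": [0, 0, 0]},
  {"travel": [0, -0.75, 0], "rot": [0, 0, 0]},
  {"travel": [0, -0.78, 0], "rot": [0, 0, 0]},
  {"travel": [0, -0.78, 0], "rot": [0, 0, 0]},
  {"travel": [0, -0.78, 0], "rot": [0, 0, 0]},
])

```text
time: 23.35
tool_pos: [0.6175, 0.0405, 0.3569]
ee_rot: [[0.001, 1.0, 0.004], [1.0, -0.001, 0.0], [0.0, 0.004, -1.0]]
force: [0.2, 1.8, 5.2]
gripper_width: 0.0101
finger_force: 30.0
```

>>> drive_tool([
  {"travel": [0, 0, 0], "rot": [0, 0, 0]},
  {"travel": [0, 0, 0], "rot": [0, 0, 0]},
  {"travel": [0, 0, 0], "rot": [0, 0, 0]},
  {"travel": [0, 0, 0], "rot": [0, 0, 0]},
], hand=0.5)

```text
time: 23.75
tool_pos: [0.617, 0.0409, 0.3547]
ee_rot: [[0.0, 1.0, -0.001], [1.0, -0.0, -0.0], [-0.0, -0.001, -1.0]]
force: [-1.4, -0.8, -0.8]
gripper_width: 0.0388
finger_force: 0.0
```

>>> drive_tool([
  {"travel": [0, 0, 0.2], "rot": [0, 0, 0]},
  {"travel": [0, 0, 0.4], "rot": [0, 0, 0]},
  {"travel": [-0.2, 0.2, 0.4], "rot": [0, 0, 0]},
  {"travel": [-0.5, 0.5, 0.4], "rot": [0, 0, 0]},
  {"travel": [-0.8, 0.8, 0.4], "rot": [0, 0, 0]},
  {"travel": [-1, 1, 0.4], "rot": [0, 0, 0]},
  {"travel": [-1, 1, 0.4], "rot": [0, 0, 0]},
])

```text
time: 24.45
tool_pos: [0.4641, 0.1929, 0.4152]
ee_rot: [[-0.003, 1.0, -0.001], [1.0, 0.003, 0.001], [0.001, -0.001, -1.0]]
force: [0.7, -0.3, 0.1]
gripper_width: 0.0458
finger_force: 0.0
```

Run:
```python
from h import *
S,cs=grab("scene","pics/s5.png");T,ct=grab("top","pics/t5.png")
k=lambda im,f:cv2.resize(im,None,fx=f,fy=f,interpolation=cv2.INTER_CUBIC)
a=k(T[160:275,255:455],4)
b=k(S[170:240,190:330],2.9)[:200];o=np.zeros((a.shape[0]+140,800,3),np.uint8);o[:a.shape[0]]=a;
bb=k(S[185:255,190:330],2.0);o[a.shape[0]:,:280]=bb
cc=k(T[165:212,395:450],2.97);o[a.shape[0]:a.shape[0]+cc.shape[0],300:300+cc.shape[1]]=cc[:140]
cv2.imwrite("pics/g4.png",o)
```

```text
(no output)
```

View pics/g4.png

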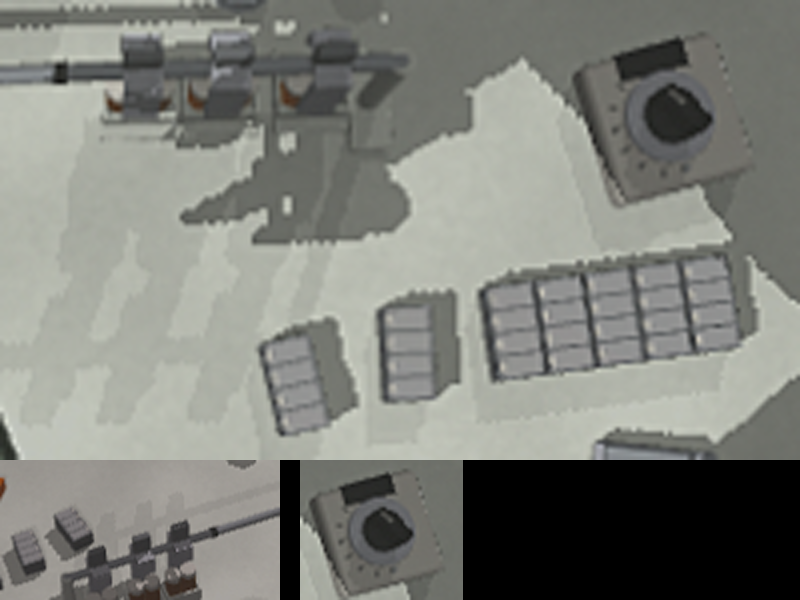

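Picture: all three caddies hang right of the band (62,72), at (140,60), (230,58) and (333,50). The strips are undisturbed at (297,383) and (410,352); the organizer's end face is at about x=487. Refit with these.

```bash
cat > m.py <<'E'
from h import *
import sys
T,ct=grab("top");S,cs=grab("scene")
G=lambda q:np.array(q)/4+np.array([255,160])-.4
D=lambda q:np.array(q)/4+np.array([125,190])-.4
def rec(w,l,z): return np.array([[w,l,z],[w,-l,z],[-w,-l,z],[-w,l,z]])
def show(n,obs,p0):
    p,e=fit(obs,p0);print(n,np.round(p,4),np.degrees(p[2]).round(2),"rms",e.round(2));return p
if __name__=="__main__":
    show("sL",[(ct,G([(268,344),(312,330),(328,425),(284,436)]),rec(.032,.017,.026))],[.4,0,0])
    show("sR",[(ct,G([(384,310),(432,304),(436,398),(387,402)]),rec(.032,.017,.026))],[.4,-.1,0])
    a=(ct,G([(487,288),(730,255),(742,340),(498,380)]),rec(.032,.085,.026));b=(cs,D([(262,220),(50,297),(22,240),(232,160)]),rec(.032,.085,.026))
    for o in([a],[b],[a,b]): p=show("org",o,[.4,-.2,0])
    e=tf(p,[[0,.085,0],[0,.102,0],[0,.136,0]]);print("end,s1,s2",np.round(e,4).tolist())
    # knob
    ck=tf([.5968,-.3229,0],[[0,0,.067]])[0]
    for im,c,n in((T,ct,"top"),(S,cs,"scene")):
        g=im.max(2);u=proj(c,[[.5968,-.3229,.06]])[0].astype(int);m=np.zeros_like(g);x0,y0=u-14
        m[y0:y0+28,x0:x0+28]=g[y0:y0+28,x0:x0+28]<55
        best=[]
        for th in range(0,180,3):
            for dx in(-4,0,4,):
                for dy in(-4,0,4):
                    L=np.array([[x,y,z] for x in(-.019,.019) for y in(-.007,.007) for z in(.044,.074)])
                    P=proj(c,tf([.5968+dx/1e3,-.3229+dy/1e3,np.radians(th)],L))
                    q=np.zeros_like(g);cv2.fillConvexPoly(q,cv2.convexHull(np.round(P*16).astype(np.int32)),1,shift=4)
                    best.append(((q&m).sum()/(q|m).sum(),th,dx,dy))
        best.sort(reverse=True);print(n,[(round(float(x[0]),2),)+x[1:] for x in best[:6]],m.sum())
    k=lambda im,f:cv2.resize(im,None,fx=f,fy=f,interpolation=cv2.INTER_CUBIC)
    o=np.hstack([k(T[165:215,400:450],8),k(S[265:315,135:185],8)]);o=np.clip(o*1.5,0,255).astype(np.uint8);cv2.imwrite("pics/k.png",o)
E
python3 m.py
```

```text
sL [ 0.4216 -0.0625  0.1636] 9.37 rms 0.62
sR [ 0.4396 -0.1388  0.0093] 0.54 rms 0.38
org [ 0.4602 -0.2804  0.106 ] 6.07 rms 0.61
org [ 0.4632 -0.2761  0.0875] 5.01 rms 0.92
org [ 0.461  -0.2787  0.0998] 5.72 rms 1.02
end,s1,s2 [[0.4525, -0.1942, 0.0], [0.4508, -0.1772, 0.0], [0.4474, -0.1434, 0.0]]
top [(0.46, 57, -4, 4), (0.45, 60, -4, 4), (0.45, 63, -4, 4), (0.45, 45, -4, 0), (0.45, 72, -4, 4), (0.44, 42, -4, 0)] 248
scene [(0.63, 48, 4, 0), (0.63, 42, 4, 0), (0.62, 45, 4, 0), (0.62, 39, 4, 0), (0.62, 33, 4, 0), (0.62, 36, 4, 0)] 215
```

View pics/k.png

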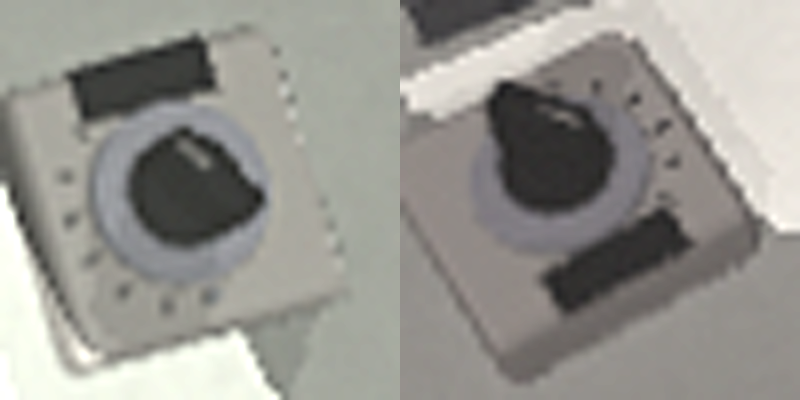

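Run:
```python
from m import *
K=lambda q:np.array(q)/8+np.array([400,165])-.4
J=lambda q:(np.array(q)-[400,0])/8+np.array([135,265])-.4
def d(c,q,n):
    P=unproj(c,q,.074);v=P[0]-P[1];print(n,np.round(P[:,:2],4).tolist(),np.degrees(np.arctan2(v[1],v[0])).round(1),np.linalg.norm(v).round(4))
d(ct,K([(182,138),(207,168)]),"line top");d(ct,K([(188,136),(258,198)]),"bar top")
d(cs,J([(578,122),(548,106)]),"line scene");d(cs,J([(605,130),(500,95)]),"bar scene")
show("cnt",[(ct,K([(12,92),(255,30),(347,288),(98,362)]),rec(.05,.05,.03))],[.6,-.32,.25])
print(proj(ct,[[.597,-.323,.074],[.597,-.323,.03]])-K([[0,0]]))
```

```text
line top [[0.6074, -0.3135], [0.5971, -0.3213]] 37.2 0.0129
bar top [[0.608, -0.3156], [0.5866, -0.338]] 46.3 0.0309
line scene [[0.6096, -0.3106], [0.5994, -0.3187]] 38.5 0.013
bar scene [[0.6161, -0.3028], [0.589, -0.3331]] 48.1 0.0406
cnt [ 0.5962 -0.3254  0.2559] 14.66 rms 1.38
[[26.48999705 21.02513398]
 [21.52164768 23.55834225]]
```

>>> drive_tool([
  {"travel": [-0.163, -0.3, 0], "rot": [0, 0, 0]},
  {"travel": [-0.163, -0.6, 0], "rot": [0, 0, 0]},
  {"travel": [-0.163, -0.9, 0], "rot": [0, 0, 0]},
  {"travel": [-0.163, -1, 0], "rot": [0, 0, 0]},
], hand=1)

```text
time: 25.15
tool_pos: [0.4428, 0.0372, 0.4151]
ee_rot: [[0.005, 1.0, 0.0], [1.0, -0.005, -0.002], [-0.002, 0.0, -1.0]]
force: [0.4, 0.7, -0.2]
gripper_width: 0.0749
finger_force: 0.0
```

>>> drive_tool([
  {"travel": [0, -0.3, 0], "rot": [0, 0, 0]},
  {"travel": [0, -0.6, 0], "rot": [0, 0, 0]},
  {"travel": [0, -0.9, 0], "rot": [0, 0, 0]},
  {"travel": [0, -1, 0], "rot": [0, 0, 0]},
  {"travel": [0, -1, 0], "rot": [0, 0, 0]},
])

```text
time: 25.65
tool_pos: [0.4429, -0.112, 0.4149]
ee_rot: [[0.006, 1.0, -0.0], [1.0, -0.006, -0.001], [-0.001, -0.0, -1.0]]
force: [-0.1, 0.1, -0.1]
gripper_width: 0.0916
finger_force: 0.0
```

>>> drive_tool([
  {"travel": [0, -0.2, 0], "rot": [0, 0, 0]},
  {"travel": [0, -0.213, -0.2], "rot": [0, 0, 0]},
  {"travel": [0, -0.213, -0.5], "rot": [0, 0, 0]},
  {"travel": [0, -0.213, -0.8], "rot": [0, 0, 0]},
  {"travel": [0, -0.213, -1], "rot": [0, 0, 0]},
  {"travel": [0, -0.213, -1], "rot": [0, 0, 0]},
])

```text
time: 26.25
tool_pos: [0.4413, -0.1402, 0.2616]
ee_rot: [[0.0, 1.0, -0.009], [1.0, -0.0, 0.003], [0.003, -0.009, -1.0]]
force: [0.4, 2.0, 0.2]
gripper_width: 0.0911
finger_force: 0.0
```

Run:
```python
from m import *
from bench import r
# has either strip moved? compare with t5 around each strip's top face
R=cv2.imread("pics/s5.png").astype(int)
for n,p in(("sL",[.4216,-.0625,.17]),("sR",[.4396,-.1388,.005])):
    q=np.zeros(R.shape[:2],np.uint8);cv2.fillConvexPoly(q,np.round(proj(cs,tf(p,rec(.032,.017,.026)))).astype(np.int32),1)
    print(n,np.abs(R-S)[q>0].mean())
s=r.state();print(s["tool_pos"],s["joints"],s["gripper_width"])
```

```text
sL 6.217821782178218
sR 50.49090909090909
[ 0.44324284 -0.14085626  0.26550866] [-3.32489394e-01  2.92621340e-01  2.00718710e+00  2.89008255e-04
  8.41753095e-01 -3.32734755e-01] 0.09116768255837628
```

>>> drive_tool([
  {"travel": [-0.01, 0.005, -0.2], "rot": [0, 0, 0]},
  {"travel": [-0.015, 0.01, -0.35], "rot": [0, 0, 0]},
  {"travel": [-0.015, 0.01, -0.46], "rot": [0, 0, 0]},
  {"travel": [-0.015, 0.01, -0.46], "rot": [0, 0, 0]},
  {"travel": [-0.015, 0.01, -0.46], "rot": [0, 0, 0]},
])

```text
time: 26.85
tool_pos: [0.4414, -0.1397, 0.1978]
ee_rot: [[-0.0, 1.0, 0.003], [1.0, 0.0, -0.001], [-0.001, 0.003, -1.0]]
force: [0.0, -0.1, -0.4]
gripper_width: 0.0909
finger_force: 0.0
```

>>> drive_tool([
  {"travel": [0, 0, 0], "rot": [0, 0, 0]},
  {"travel": [0, 0, 0], "rot": [0, 0, 0]},
  {"travel": [0, 0, 0], "rot": [0, 0, 0]},
  {"travel": [0, 0, 0], "rot": [0, 0, 0]},
  {"travel": [0, 0, 0], "rot": [0, 0, 0]},
  {"travel": [0, 0, 0], "rot": [0, 0, 0]},
], hand=0, squeeze=20)

```text
time: 27.45
tool_pos: [0.4405, -0.1394, 0.1966]
ee_rot: [[0.0, 1.0, 0.001], [1.0, -0.0, -0.0], [-0.0, 0.001, -1.0]]
force: [-0.9, 0.1, 6.0]
gripper_width: 0.0642
finger_force: 20.0
```

>>> drive_tool([
  {"travel": [0, 0, 0.04], "rot": [0, 0, 0]},
  {"travel": [0.02, -0.05, 0.05], "rot": [0, 0, 0.01]},
  {"travel": [0.04, -0.12, 0.05], "rot": [0, 0, 0.02]},
  {"travel": [0.063, -0.18, 0.05], "rot": [0, 0, 0.0317]},
  {"travel": [0.063, -0.197, 0.05], "rot": [0, 0, 0.0317]},
  {"travel": [0.063, -0.197, 0.05], "rot": [0, 0, 0.0317]},
  {"travel": [0.063, -0.197, 0.02], "rot": [0, 0, 0.0317]},
  {"travel": [0.063, -0.197, 0.01], "rot": [0, 0, 0.0317]},
  {"travel": [0.063, -0.197, 0.005], "rot": [0, 0, 0.0317]},
  {"travel": [0.063, -0.197, 0.005], "rot": [0, 0, 0.0317]},
])

```text
time: 28.45
tool_pos: [0.4497, -0.1687, 0.1968]
ee_rot: [[-0.1, 0.995, -0.0], [0.995, 0.1, 0.0], [0.0, -0.0, -1.0]]
force: [-0.7, 0.8, -0.4]
gripper_width: 0.0638
finger_force: 20.0
```

>>> drive_tool([
  {"travel": [0.002, -0.02, 0], "rot": [0, 0, 0]},
  {"travel": [0.004, -0.04, 0], "rot": [0, 0, 0]},
  {"travel": [0.004, -0.04, 0], "rot": [0, 0, 0]},
])

```text
time: 28.75
tool_pos: [0.4506, -0.1754, 0.1969]
ee_rot: [[-0.099, 0.995, 0.001], [0.995, 0.099, -0.0], [-0.0, 0.001, -1.0]]
force: [-0.2, 0.5, -1.7]
gripper_width: 0.0637
finger_force: 20.0
```

>>> drive_tool([
  {"travel": [0.001, -0.007, 0], "rot": [0, 0, 0]},
  {"travel": [0.001, -0.014, 0], "rot": [0, 0, 0]},
  {"travel": [0.001, -0.014, 0], "rot": [0, 0, 0]},
])

```text
time: 29.05
tool_pos: [0.4506, -0.177, 0.1969]
ee_rot: [[-0.099, 0.995, 0.0], [0.995, 0.099, 0.0], [0.0, 0.0, -1.0]]
force: [-0.0, 1.9, -0.3]
gripper_width: 0.0636
finger_force: 20.8
```

>>> drive_tool([
  {"travel": [0.001, -0.007, 0], "rot": [0, 0, 0]},
  {"travel": [0.001, -0.014, 0], "rot": [0, 0, 0]},
  {"travel": [0.001, -0.014, 0], "rot": [0, 0, 0]},
])

```text
time: 29.35
tool_pos: [0.4506, -0.178, 0.1968]
ee_rot: [[-0.097, 0.995, -0.0], [0.995, 0.097, 0.004], [0.004, -0.0, -1.0]]
force: [1.3, 8.5, 0.8]
gripper_width: 0.0635
finger_force: 25.7
```

>>> drive_tool([
  {"travel": [0, 0.007, 0], "rot": [0, 0, 0]},
  {"travel": [0, 0.007, 0], "rot": [0, 0, 0]},
  {"travel": [0, 0.007, 0], "rot": [0, 0, 0]},
  {"travel": [0, 0.007, 0], "rot": [0, 0, 0]},
], hand=0.85)

```text
time: 29.75
tool_pos: [0.4507, -0.1783, 0.1969]
ee_rot: [[-0.1, 0.995, -0.0], [0.995, 0.1, -0.0], [-0.0, -0.0, -1.0]]
force: [-0.5, 0.5, 0.0]
gripper_width: 0.0774
finger_force: 0.0
```

>>> drive_tool([
  {"travel": [0.003, -0.03, 0], "rot": [0, 0, 0]},
  {"travel": [0.007, -0.07, 0], "rot": [0, 0, 0]},
  {"travel": [0.011, -0.11, 0], "rot": [0, 0, 0]},
  {"travel": [0.011, -0.11, 0], "rot": [0, 0, 0]},
])

```text
time: 30.15
tool_pos: [0.4526, -0.1956, 0.1969]
ee_rot: [[-0.098, 0.995, 0.001], [0.995, 0.098, -0.0], [-0.001, 0.001, -1.0]]
force: [-0.1, 0.7, 0.7]
gripper_width: 0.0775
finger_force: 0.0
```

>>> drive_tool([
  {"travel": [0, 0, 0], "rot": [0, 0, 0]},
  {"travel": [0, 0, 0], "rot": [0, 0, 0]},
  {"travel": [0, 0, 0], "rot": [0, 0, 0]},
  {"travel": [0, 0, 0], "rot": [0, 0, 0]},
  {"travel": [0, 0, 0], "rot": [0, 0, 0]},
], hand=0, squeeze=15)

```text
time: 30.65
tool_pos: [0.4514, -0.1946, 0.1967]
ee_rot: [[-0.101, 0.995, -0.003], [0.995, 0.101, -0.0], [0.0, -0.003, -1.0]]
force: [-3.5, -3.2, 1.6]
gripper_width: 0.0639
finger_force: 15.0
```

>>> drive_tool([
  {"travel": [-0.006, 0.004, 0], "rot": [0, 0, 0]},
  {"travel": [-0.006, 0.004, 0], "rot": [0, 0, 0]},
  {"travel": [-0.006, 0.004, 0], "rot": [0, 0, 0]},
  {"travel": [-0.006, 0.004, 0], "rot": [0, 0, 0]},
], squeeze=30)

```text
time: 31.05
tool_pos: [0.4512, -0.1944, 0.1967]
ee_rot: [[-0.101, 0.995, -0.001], [0.995, 0.101, -0.001], [-0.001, -0.001, -1.0]]
force: [-1.6, -5.8, -0.3]
gripper_width: 0.0635
finger_force: 30.0
```

Run:
```python
from m import *
from bench import r
s=r.state();print(s["tool_pos"],np.degrees(np.arctan2(s["ee_rot"][1][1],s["ee_rot"][0][1])),s["force"],s["wrist_torque"],s["gripper_width"])
```

```text
[ 0.4511999  -0.19443254  0.19671242] 5.80086854532299 [-1.4296334  -5.83748242 -0.41464109] [-0.91603444  0.97487266  0.12841282] 0.06420528977107032
```

>>> drive_tool([
  {"travel": [0, 0, 0], "rot": [0, 0, 0]},
  {"travel": [0, 0, 0], "rot": [0, 0, 0]},
  {"travel": [0, 0, 0], "rot": [0, 0, 0]},
  {"travel": [0, 0, 0.2], "rot": [0, 0, 0]},
  {"travel": [0, 0, 0.5], "rot": [0, 0, 0]},
  {"travel": [-0.05, 0.2, 0.65], "rot": [0, 0, 0]},
  {"travel": [-0.15, 0.5, 0.65], "rot": [0, 0, 0.029]},
  {"travel": [-0.193, 0.83, 0.65], "rot": [0, 0, 0.029]},
  {"travel": [-0.193, 0.883, 0.65], "rot": [0, 0, 0.029]},
  {"travel": [-0.193, 0.883, 0.65], "rot": [0, 0, 0.029]},
], hand=0.85)

```text
time: 32.15
tool_pos: [0.4225, -0.0604, 0.2946]
ee_rot: [[-0.193, 0.981, 0.001], [0.981, 0.193, -0.0], [-0.0, 0.001, -1.0]]
force: [0.5, -0.1, -0.7]
gripper_width: 0.077
finger_force: 0.0
```

Run:
```python
from m import *
from bench import r
R=cv2.imread("pics/s5.png").astype(int);R2=cv2.imread("pics/t5.png").astype(int)
for n,p in(("sL",[.4216,-.0625,.17]),("s1new",[.4493,-.177,.1])):
  for nm,im,c,q0 in(("S",S,cs,R),("T",T,ct,R2)):
    q=np.zeros(R.shape[:2],np.uint8);cv2.fillConvexPoly(q,np.round(proj(c,tf(p,rec(.032,.017,.026)))).astype(np.int32),1)
    print(n,nm,np.abs(q0-im)[q>0].mean())
s=r.state();print(s["tool_pos"],s["gripper_width"])
k=lambda im,f:cv2.resize(im,None,fx=f,fy=f,interpolation=cv2.INTER_CUBIC)
u=proj(cs,[[.43,-.1,.02]])[0].astype(int);print(u)
cv2.imwrite("pics/n.png",k(S[u[1]-45:u[1]+45,u[0]-60:u[0]+60],6))
```

```text
sL S 7.5016501650165015
sL T 67.95880149812734
s1new S 34.260416666666664
s1new T 61.324431256181995
[ 0.4230426  -0.06202614  0.29449772] 0.07756208149156987
[214 222]
```

>>> drive_tool([
  {"travel": [-0.005, 0, 0], "rot": [0, 0, 0]},
  {"travel": [-0.005, 0, -0.2], "rot": [0, 0, 0]},
  {"travel": [-0.005, 0, -0.4], "rot": [0, 0, 0]},
  {"travel": [-0.005, 0, -0.55], "rot": [0, 0, 0]},
  {"travel": [-0.005, 0, -0.65], "rot": [0, 0, 0]},
  {"travel": [-0.005, 0, -0.65], "rot": [0, 0, 0]},
  {"travel": [-0.005, 0, -0.65], "rot": [0, 0, 0]},
], hand=1)

```text
time: 32.95
tool_pos: [0.4222, -0.0624, 0.1969]
ee_rot: [[-0.188, 0.982, -0.0], [0.982, 0.188, 0.0], [0.0, -0.0, -1.0]]
force: [0.1, -0.1, 0.2]
gripper_width: 0.0908
finger_force: 0.0
```

>>> drive_tool([
  {"travel": [0, 0, 0], "rot": [0, 0, 0]},
  {"travel": [0, 0, 0], "rot": [0, 0, 0]},
  {"travel": [0, 0, 0], "rot": [0, 0, 0]},
  {"travel": [0, 0, 0], "rot": [0, 0, 0]},
  {"travel": [0, 0, 0], "rot": [0, 0, 0]},
  {"travel": [0, 0, 0], "rot": [0, 0, 0]},
], hand=0, squeeze=20)

```text
time: 33.55
tool_pos: [0.4219, -0.0616, 0.1974]
ee_rot: [[-0.19, 0.982, 0.001], [0.982, 0.19, -0.0], [-0.0, 0.001, -1.0]]
force: [-1.1, -0.4, 5.6]
gripper_width: 0.0639
finger_force: 20.0
```

>>> drive_tool([
  {"travel": [0, 0, 0.04], "rot": [0, 0, 0]},
  {"travel": [0.03, -0.07, 0.06], "rot": [0, 0, -0.005]},
  {"travel": [0.07, -0.17, 0.06], "rot": [0, 0, -0.015]},
  {"travel": [0.11, -0.3, 0.06], "rot": [0, 0, -0.029]},
  {"travel": [0.15, -0.42, 0.06], "rot": [0, 0, -0.029]},
  {"travel": [0.15, -0.448, 0.06], "rot": [0, 0, -0.029]},
  {"travel": [0.15, -0.448, 0.06], "rot": [0, 0, -0.029]},
  {"travel": [0.15, -0.448, 0.02], "rot": [0, 0, -0.029]},
  {"travel": [0.15, -0.448, 0.005], "rot": [0, 0, -0.029]},
  {"travel": [0.15, -0.448, 0], "rot": [0, 0, -0.029]},
  {"travel": [0.15, -0.448, 0], "rot": [0, 0, -0.029]},
])

```text
time: 34.65
tool_pos: [0.4437, -0.1281, 0.1973]
ee_rot: [[-0.101, 0.995, -0.002], [0.995, 0.101, 0.0], [0.0, -0.002, -1.0]]
force: [-2.8, 0.0, 7.2]
gripper_width: 0.0639
finger_force: 20.0
```

>>> drive_tool([
  {"travel": [0.003, -0.03, 0], "rot": [0, 0, 0]},
  {"travel": [0.006, -0.06, 0], "rot": [0, 0, 0]},
  {"travel": [0.009, -0.085, 0], "rot": [0, 0, 0]},
  {"travel": [0.009, -0.085, 0], "rot": [0, 0, 0]},
])

```text
time: 35.05
tool_pos: [0.4455, -0.1407, 0.1973]
ee_rot: [[-0.099, 0.995, -0.0], [0.995, 0.099, 0.001], [0.001, -0.0, -1.0]]
force: [-0.1, 2.6, 7.2]
gripper_width: 0.0641
finger_force: 20.0
```

>>> drive_tool([
  {"travel": [0.001, -0.007, 0.003], "rot": [0, 0, 0]},
  {"travel": [0.002, -0.016, 0.003], "rot": [0, 0, 0]},
  {"travel": [0.002, -0.016, 0.003], "rot": [0, 0, 0]},
])

```text
time: 35.35
tool_pos: [0.4458, -0.1434, 0.1973]
ee_rot: [[-0.099, 0.995, -0.001], [0.995, 0.099, 0.001], [0.001, -0.0, -1.0]]
force: [1.0, 4.0, 3.2]
gripper_width: 0.0638
finger_force: 20.7
```

>>> drive_tool([
  {"travel": [0.001, -0.007, 0], "rot": [0, 0, 0]},
  {"travel": [0.001, -0.01, 0], "rot": [0, 0, 0]},
  {"travel": [0.001, -0.01, 0], "rot": [0, 0, 0]},
])

```text
time: 35.65
tool_pos: [0.4459, -0.145, 0.1973]
ee_rot: [[-0.099, 0.995, -0.001], [0.995, 0.099, 0.001], [0.001, -0.001, -1.0]]
force: [0.6, 6.8, 4.0]
gripper_width: 0.0641
finger_force: 20.0
```

>>> drive_tool([
  {"travel": [0.001, -0.007, 0], "rot": [0, 0, 0]},
  {"travel": [0.001, -0.012, 0], "rot": [0, 0, 0]},
  {"travel": [0.001, -0.012, 0], "rot": [0, 0, 0]},
])

```text
time: 35.95
tool_pos: [0.446, -0.1456, 0.1973]
ee_rot: [[-0.098, 0.995, -0.001], [0.995, 0.098, 0.004], [0.004, -0.001, -1.0]]
force: [0.5, 14.7, 6.1]
gripper_width: 0.0639
finger_force: 20.0
```

>>> drive_tool([
  {"travel": [0, 0.01, 0], "rot": [0, 0, 0]},
  {"travel": [0, 0.01, 0], "rot": [0, 0, 0]},
  {"travel": [0, 0.01, 0], "rot": [0, 0, 0]},
  {"travel": [0.003, -0.03, 0], "rot": [0, 0, 0]},
  {"travel": [0.007, -0.07, 0], "rot": [0, 0, 0]},
  {"travel": [0.01, -0.095, 0], "rot": [0, 0, 0]},
  {"travel": [0.01, -0.095, 0], "rot": [0, 0, 0]},
], hand=0.85)

```text
time: 36.65
tool_pos: [0.4479, -0.1623, 0.1973]
ee_rot: [[-0.098, 0.995, 0.001], [0.995, 0.098, -0.0], [-0.0, 0.001, -1.0]]
force: [-1.0, -0.5, -0.3]
gripper_width: 0.0777
finger_force: 0.0
```

>>> drive_tool([
  {"travel": [0, 0, 0], "rot": [0, 0, 0]},
  {"travel": [0, 0, 0], "rot": [0, 0, 0]},
  {"travel": [0, 0, 0], "rot": [0, 0, 0]},
  {"travel": [0, 0, 0], "rot": [0, 0, 0]},
  {"travel": [0, 0, 0], "rot": [0, 0, 0]},
], hand=0, squeeze=25)

```text
time: 37.15
tool_pos: [0.4477, -0.1614, 0.1973]
ee_rot: [[-0.1, 0.995, -0.0], [0.995, 0.1, -0.0], [-0.0, -0.0, -1.0]]
force: [0.7, -1.0, -0.4]
gripper_width: 0.0637
finger_force: 25.0
```

>>> drive_tool([
  {"travel": [0, 0, 0], "rot": [0, 0, 0]},
  {"travel": [0, 0, 0], "rot": [0, 0, 0]},
  {"travel": [0, 0, 0], "rot": [0, 0, 0]},
  {"travel": [0, 0, 0.15], "rot": [0, 0, 0]},
  {"travel": [0, 0, 0.3], "rot": [0, 0, 0]},
  {"travel": [-0.02, 0.2, 0.3], "rot": [0, 0, 0]},
  {"travel": [-0.04, 0.42, 0.3], "rot": [0, 0, 0]},
  {"travel": [-0.04, 0.42, 0.3], "rot": [0, 0, 0]},
], hand=0.85)

```text
time: 37.95
tool_pos: [0.4408, -0.0962, 0.2424]
ee_rot: [[-0.102, 0.995, -0.001], [0.995, 0.102, 0.001], [0.001, -0.001, -1.0]]
force: [-0.0, 0.4, 0.2]
gripper_width: 0.0774
finger_force: 0.0
```

>>> drive_tool([
  {"travel": [0, 0, 0], "rot": [0, 0, 0]},
  {"travel": [0, 0, 0], "rot": [0, 0, 0]},
  {"travel": [0, 0, 0], "rot": [0, 0, 0]},
  {"travel": [0, 0, 0], "rot": [0, 0, 0]},
  {"travel": [0, 0, 0], "rot": [0, 0, 0]},
  {"travel": [0, 0, 0], "rot": [0, 0, 0]},
  {"travel": [0, 0, 0], "rot": [0, 0, 0]},
  {"travel": [0, 0, -0.15], "rot": [0, 0, 0]},
  {"travel": [0, 0, -0.28], "rot": [0, 0, 0]},
  {"travel": [0, 0, -0.28], "rot": [0, 0, 0]},
], hand=0)

```text
time: 38.95
tool_pos: [0.4408, -0.0983, 0.1986]
ee_rot: [[-0.099, 0.995, -0.005], [0.995, 0.099, 0.001], [0.002, -0.005, -1.0]]
force: [0.1, -0.4, 0.7]
gripper_width: 0.0011
finger_force: 0.0
```

>>> drive_tool([
  {"travel": [0.004, -0.04, 0], "rot": [0, 0, 0]},
  {"travel": [0.006, -0.06, 0], "rot": [0, 0, 0]},
  {"travel": [0.006, -0.06, 0], "rot": [0, 0, 0]},
])

```text
time: 39.25
tool_pos: [0.4431, -0.1077, 0.2012]
ee_rot: [[-0.098, 0.995, 0.002], [0.995, 0.098, 0.0], [0.0, 0.002, -1.0]]
force: [1.4, 3.1, -0.5]
gripper_width: 0.0004
finger_force: 1.4
```

>>> drive_tool([
  {"travel": [0.001, -0.01, 0], "rot": [0, 0, 0]},
  {"travel": [0.001, -0.01, 0], "rot": [0, 0, 0]},
  {"travel": [0.001, -0.01, 0], "rot": [0, 0, 0]},
])

```text
time: 39.55
tool_pos: [0.4431, -0.1081, 0.2011]
ee_rot: [[-0.098, 0.995, 0.002], [0.995, 0.098, 0.002], [0.002, 0.002, -1.0]]
force: [2.1, 9.6, 1.5]
gripper_width: 0.0007
finger_force: 4.6
```

>>> drive_tool([
  {"travel": [0.001, -0.01, 0], "rot": [0, 0, 0]},
  {"travel": [0.001, -0.01, 0], "rot": [0, 0, 0]},
  {"travel": [0.001, -0.01, 0], "rot": [0, 0, 0]},
])

```text
time: 39.85
tool_pos: [0.4432, -0.1086, 0.2012]
ee_rot: [[-0.096, 0.995, 0.001], [0.995, 0.096, 0.005], [0.004, 0.002, -1.0]]
force: [3.3, 15.8, 2.9]
gripper_width: 0.0005
finger_force: 8.0
```

>>> drive_tool([
  {"travel": [0, 0.1, 0], "rot": [0, 0, 0]},
  {"travel": [0, 0.1, 0.3], "rot": [0, 0, 0]},
  {"travel": [0, 0.1, 0.6], "rot": [0, 0, 0]},
  {"travel": [0, -0.1, 0.9], "rot": [0, 0, -0.04]},
  {"travel": [0, -0.4, 1], "rot": [0, 0, -0.08]},
  {"travel": [0, -0.7, 1], "rot": [0, 0, -0.12]},
  {"travel": [0.1, -1, 1], "rot": [0, 0, -0.16]},
  {"travel": [0.4, -1, 1], "rot": [0, 0, -0.2]},
  {"travel": [0.7, -1, 1], "rot": [0, 0, -0.24]},
  {"travel": [0.7, -1, 1], "rot": [0, 0, -0.29]},
  {"travel": [0.7, -1, 1], "rot": [0, 0, -0.299]},
  {"travel": [0.7, -1, 1], "rot": [0, 0, -0.299]},
], hand=0.6)

```text
time: 41.05
tool_pos: [0.548, -0.2607, 0.3507]
ee_rot: [[0.744, 0.668, 0.0], [0.668, -0.744, -0.001], [-0.0, 0.001, -1.0]]
force: [-0.4, -0.1, 0.4]
gripper_width: 0.0547
finger_force: 0.0
```

Run:
```python
from m import *
from bench import r
s=r.state();print(s["tool_pos"],np.degrees(np.arctan2(s["ee_rot"][1][1],s["ee_rot"][0][1])),s["joints"],s["gripper_width"])
k=lambda im,f:cv2.resize(im,None,fx=f,fy=f,interpolation=cv2.INTER_CUBIC)
o=np.vstack([k(S[195:285,115:245],4.4)]);b=k(T[215:265,345:445],6);c=np.zeros((400+300,800,3),np.uint8)
cv2.imwrite("pics/o1.png",o);cv2.imwrite("pics/o2.png",b)
# numeric: line of edge between seams - project expected strip seams on scene, sample brightness along organizer axis
for nm,im,cc in(("S",S,cs),("T",T,ct)):
    y=np.arange(-.09,.165,.002);P=tf([.4601,-.2792,.101],np.c_[0*y+.008,y,0*y+.026])
    uv=proj(cc,P).astype(np.float32);g=im.mean(2).astype(np.float32)
    print(nm,cv2.remap(g,uv[:,:1],uv[:,1:],cv2.INTER_LINEAR).ravel().astype(int).tolist())
```

```text
[ 0.54768576 -0.26062737  0.35083568] -48.07059289668561 [-4.63031384e-01  4.05491332e-01  1.57283875e+00 -4.01518664e-04
  1.16243043e+00  3.76118046e-01] 0.055217211470721776
S [96, 96, 95, 78, 81, 109, 119, 120, 119, 119, 120, 119, 119, 119, 119, 118, 118, 126, 127, 114, 83, 86, 110, 117, 119, 119, 119, 118, 118, 118, 119, 119, 118, 119, 129, 120, 92, 74, 74, 101, 114, 117, 115, 100, 74, 52, 36, 35, 33, 64, 127, 123, 120, 106, 80, 78, 108, 120, 121, 118, 118, 120, 119, 118, 119, 120, 120, 120, 123, 125, 101, 84, 82, 102, 115, 119, 119, 120, 120, 118, 118, 119, 120, 119, 121, 126, 126, 109, 92, 95, 104, 114, 119, 121, 120, 119, 119, 119, 120, 120, 118, 119, 124, 119, 105, 90, 92, 110, 117, 120, 120, 120, 120, 120, 120, 121, 118, 118, 120, 120, 114, 111, 120, 136, 143, 146, 150, 153]
T [70, 50, 45, 75, 91, 94, 94, 97, 86, 42, 37, 54, 94, 97, 99, 98, 99, 97, 87, 64, 55, 51, 52, 53, 53, 54, 53, 52, 53, 54, 54, 54, 54, 54, 54, 53, 52, 49, 75, 109, 134, 138, 138, 137, 137, 137, 137, 136, 135, 142, 154, 161, 116, 75, 81, 123, 140, 138, 138, 138, 138, 138, 138, 138, 137, 136, 132, 143, 175, 126, 85, 73, 121, 137, 141, 139, 138, 138, 138, 139, 139, 139, 139, 140, 149, 154, 148, 109, 106, 122, 141, 141, 140, 140, 139, 139, 139, 139, 139, 137, 136, 147, 153, 137, 101, 95, 114, 135, 142, 140, 140, 140, 140, 140, 140, 140, 140, 140, 146, 161, 142, 105, 78, 95, 137, 162, 169, 166]
```

>>> drive_tool([
  {"travel": [0.2, -0.25, 0], "rot": [0, 0, 0]},
  {"travel": [0.335, -0.413, 0], "rot": [0, 0, 0]},
  {"travel": [0.335, -0.413, 0], "rot": [0, 0, 0]},
  {"travel": [0.335, -0.413, -0.2], "rot": [0, 0, 0]},
  {"travel": [0.335, -0.413, -0.4], "rot": [0, 0, 0]},
  {"travel": [0.335, -0.413, -0.6], "rot": [0, 0, 0]},
  {"travel": [0.335, -0.413, -0.73], "rot": [0, 0, 0]},
  {"travel": [0.335, -0.413, -0.73], "rot": [0, 0, 0]},
  {"travel": [0.335, -0.413, -0.73], "rot": [0, 0, 0]},
])

```text
time: 42.05
tool_pos: [0.598, -0.3223, 0.2416]
ee_rot: [[0.744, 0.668, 0.0], [0.668, -0.744, -0.0], [0.0, 0.0, -1.0]]
force: [-0.7, -0.3, 0.2]
gripper_width: 0.0548
finger_force: 0.0
```

>>> drive_tool([
  {"travel": [0, 0, 0], "rot": [0, 0, 0]},
  {"travel": [0, 0, 0], "rot": [0, 0, 0]},
  {"travel": [0, 0, 0], "rot": [0, 0, 0]},
  {"travel": [0, 0, 0], "rot": [0, 0, 0]},
  {"travel": [0, 0, 0], "rot": [0, 0, 0]},
  {"travel": [0, 0, 0], "rot": [0, 0, 0]},
  {"travel": [0, 0, 0], "rot": [0, 0, 0]},
], hand=0, squeeze=10)

```text
time: 42.75
tool_pos: [0.5976, -0.3213, 0.241]
ee_rot: [[0.745, 0.667, -0.003], [0.667, -0.745, 0.003], [0.0, -0.004, -1.0]]
force: [-3.6, 5.0, 4.0]
gripper_width: 0.0138
finger_force: 10.0
```

```bash
cat > st.py <<'E'
import numpy as np
from bench import r
s=r.state();print(s["time"],np.round(s["tool_pos"],4),"yaw",np.degrees(np.arctan2(s["ee_rot"][1][1],s["ee_rot"][0][1])).round(2),"F",np.round(s["force"],1),"M",np.round(s["wrist_torque"],2),"q6",s["joints"][5],s["gripper_width"])
E
python3 st.py
```

```text
42.75 [ 0.5976 -0.3213  0.241 ] yaw -48.14 F [-3.6  5.   4. ] M [ 0.75  0.59 -0.08] q6 0.3286210146699738 0.013803135009541967
```

>>> drive_tool([
  {"travel": [-0.005, 0.006, 0], "rot": [0, 0, 0]},
  {"travel": [-0.005, 0.006, 0], "rot": [0, 0, 0.03]},
  {"travel": [-0.005, 0.006, 0], "rot": [0, 0, 0.07]},
  {"travel": [-0.005, 0.006, 0], "rot": [0, 0, 0.11]},
  {"travel": [-0.005, 0.006, 0], "rot": [0, 0, 0.15]},
  {"travel": [-0.005, 0.006, 0], "rot": [0, 0, 0.19]},
  {"travel": [-0.005, 0.006, 0], "rot": [0, 0, 0.23]},
  {"travel": [-0.005, 0.006, 0], "rot": [0, 0, 0.25]},
  {"travel": [-0.005, 0.006, 0], "rot": [0, 0, 0.25]},
])

```text
time: 43.65
tool_pos: [0.5962, -0.3204, 0.241]
ee_rot: [[0.053, 0.999, -0.005], [0.999, -0.053, 0.003], [0.003, -0.005, -1.0]]
force: [-4.8, 5.6, 6.0]
gripper_width: 0.0139
finger_force: 10.0
```

```bash
python3 st.py
```

```text
43.65 [ 0.5962 -0.3204  0.241 ] yaw -3.05 F [-4.8  5.6  6. ] M [0.85 0.98 0.04] q6 -0.4574379193556185 0.013885245980203001
```

>>> drive_tool([
  {"travel": [-0.007, 0.006, 0.006], "rot": [0, 0, 0]},
  {"travel": [-0.007, 0.006, 0.006], "rot": [0, 0, 0.04]},
  {"travel": [-0.007, 0.006, 0.006], "rot": [0, 0, 0.08]},
  {"travel": [-0.007, 0.006, 0.006], "rot": [0, 0, 0.12]},
  {"travel": [-0.007, 0.006, 0.006], "rot": [0, 0, 0.16]},
  {"travel": [-0.007, 0.006, 0.006], "rot": [0, 0, 0.2]},
  {"travel": [-0.007, 0.006, 0.006], "rot": [0, 0, 0.24]},
  {"travel": [-0.007, 0.006, 0.006], "rot": [0, 0, 0.28]},
  {"travel": [-0.007, 0.006, 0.006], "rot": [0, 0, 0.3]},
  {"travel": [-0.007, 0.006, 0.006], "rot": [0, 0, 0.3]},
])

```text
time: 44.65
tool_pos: [0.5945, -0.3208, 0.241]
ee_rot: [[-0.777, 0.63, -0.007], [0.63, 0.777, 0.001], [0.006, -0.004, -1.0]]
force: [-7.5, 0.4, 2.6]
gripper_width: 0.0139
finger_force: 10.0
```

```bash
python3 st.py
```

```text
44.65 [ 0.5945 -0.3208  0.241 ] yaw 50.98 F [-7.5  0.4  2.6] M [0.05 1.26 0.01] q6 -1.3995346706491252 0.013924534026293739
```

>>> drive_tool([
  {"travel": [-0.01, 0, 0], "rot": [0, 0, 0]},
  {"travel": [-0.01, 0, 0], "rot": [0, 0, 0.04]},
  {"travel": [-0.01, 0, 0], "rot": [0, 0, 0.08]},
  {"travel": [-0.01, 0, 0], "rot": [0, 0, 0.12]},
  {"travel": [-0.01, 0, 0], "rot": [0, 0, 0.16]},
  {"travel": [-0.01, 0, 0], "rot": [0, 0, 0.2]},
  {"travel": [-0.01, 0, 0], "rot": [0, 0, 0.23]},
  {"travel": [-0.01, 0, 0], "rot": [0, 0, 0.25]},
  {"travel": [-0.01, 0, 0], "rot": [0, 0, 0.25]},
])

```text
time: 45.55
tool_pos: [0.5934, -0.322, 0.241]
ee_rot: [[-0.995, -0.104, -0.004], [-0.104, 0.995, -0.002], [0.005, -0.002, -1.0]]
force: [-6.2, -3.5, 1.0]
gripper_width: 0.014
finger_force: 10.0
```

```bash
python3 st.py
```

```text
45.55 [ 0.5934 -0.322   0.241 ] yaw 96.0 F [-6.2 -3.5  1. ] M [-0.69  1.01 -0.02] q6 -2.186006646455453 0.014032179491695336
```

>>> drive_tool([
  {"travel": [-0.005, -0.005, 0], "rot": [0, 0, 0.02]},
  {"travel": [-0.005, -0.005, 0], "rot": [0, 0, 0.035]},
  {"travel": [-0.005, -0.005, 0], "rot": [0, 0, 0.035]},
  {"travel": [-0.005, -0.005, 0], "rot": [0, 0, 0.035]},
])

```text
time: 45.95
tool_pos: [0.5932, -0.3224, 0.2411]
ee_rot: [[-0.977, -0.212, -0.003], [-0.212, 0.977, -0.002], [0.003, -0.001, -1.0]]
force: [-5.1, -2.8, 0.3]
gripper_width: 0.0139
finger_force: 10.0
```

```bash
python3 st.py
```

```text
45.95 [ 0.5932 -0.3224  0.2411] yaw 102.22 F [-5.1 -2.8  0.3] M [-0.5   0.78  0.04] q6 -2.296260204095077 0.013881694968221444
```

>>> drive_tool([
  {"travel": [0, 0, 0], "rot": [0, 0, 0.01]},
  {"travel": [0, 0, 0], "rot": [0, 0, 0.017]},
  {"travel": [0, 0, 0], "rot": [0, 0, 0.017]},
  {"travel": [0, 0, 0], "rot": [0, 0, 0.017]},
])

```text
time: 46.35
tool_pos: [0.5932, -0.3225, 0.241]
ee_rot: [[-0.965, -0.262, -0.003], [-0.262, 0.965, -0.002], [0.003, -0.001, -1.0]]
force: [-3.9, -3.8, -0.2]
gripper_width: 0.0145
finger_force: 10.2
```

```bash
python3 st.py
```

```text
46.35 [ 0.5932 -0.3225  0.241 ] yaw 105.18 F [-3.9 -3.8 -0.2] M [-0.54  0.79 -0.46] q6 -2.348522498448566 0.014475633601246122
```

>>> drive_tool([
  {"travel": [0, 0, 0], "rot": [0, 0, 0.004]},
  {"travel": [0, 0, 0], "rot": [0, 0, 0.008]},
  {"travel": [0, 0, 0], "rot": [0, 0, 0.008]},
  {"travel": [0, 0, 0], "rot": [0, 0, 0.008]},
], squeeze=25)

```text
time: 46.75
tool_pos: [0.5932, -0.3226, 0.2411]
ee_rot: [[-0.959, -0.284, -0.002], [-0.284, 0.959, -0.001], [0.002, -0.001, -1.0]]
force: [-5.4, -2.8, -1.2]
gripper_width: 0.0147
finger_force: 26.0
```

```bash
python3 st.py
```

```text
46.75 [ 0.5932 -0.3226  0.2411] yaw 106.49 F [-5.4 -2.8 -1.2] M [-0.57  0.82 -1.01] q6 -2.372008795463174 0.014717427379235731
```

>>> drive_tool([
  {"travel": [0, 0, 0], "rot": [0, 0, 0]},
  {"travel": [0, 0, 0], "rot": [0, 0, 0]},
  {"travel": [0, 0, 0], "rot": [0, 0, 0]},
  {"travel": [0, 0, 0], "rot": [0, 0, 0]},
  {"travel": [0, 0, 0.2], "rot": [0, 0, 0]},
  {"travel": [0, 0, 0.5], "rot": [0, 0, 0]},
  {"travel": [0, 0, 0.9], "rot": [0, 0, 0]},
  {"travel": [0, 0, 1], "rot": [0, 0, -0.05]},
  {"travel": [-0.3, 0, 1], "rot": [0, 0, -0.1]},
  {"travel": [-0.6, 0, 1], "rot": [0, 0, -0.15]},
  {"travel": [-0.9, 0, 1], "rot": [0, 0, -0.2]},
  {"travel": [-1, 0, 1], "rot": [0, 0, -0.25]},
], hand=0.5)

```text
time: 47.95
tool_pos: [0.4407, -0.3207, 0.3922]
ee_rot: [[-0.893, 0.449, -0.002], [0.449, 0.893, 0.0], [0.002, -0.0, -1.0]]
force: [1.0, 0.2, 0.1]
gripper_width: 0.0455
finger_force: 0.0
```

>>> drive_tool([
  {"travel": [-0.3, -0.1, 0.1], "rot": [0, 0, -0.05]},
  {"travel": [-0.6, -0.3, 0.1], "rot": [0, 0, -0.1]},
  {"travel": [-0.9, -0.5, 0.1], "rot": [0, 0, -0.15]},
  {"travel": [-1, -0.7, 0.1], "rot": [0, 0, -0.2]},
  {"travel": [-1, -0.9, 0.1], "rot": [0, 0, -0.25]},
  {"travel": [-1, -1, 0.1], "rot": [0, 0, -0.25]},
  {"travel": [-1, -1, 0.1], "rot": [0, 0, -0.25]},
])

```text
time: 48.65
tool_pos: [0.2943, -0.4726, 0.4064]
ee_rot: [[-0.322, 0.947, 0.0], [0.947, 0.322, -0.0], [-0.0, 0.0, -1.0]]
force: [0.5, 0.2, 0.5]
gripper_width: 0.0456
finger_force: 0.0
```

```bash
python3 st.py
python3 - <<'E'
from m import *
k=lambda im,f:cv2.resize(im,None,fx=f,fy=f,interpolation=cv2.INTER_CUBIC)
a=k(T[155:280,275:455],3.0);b=k(S[175:325,120:330],2.8)[:,:]
o=np.zeros((600,800,3),np.uint8);o[:a.shape[0],:a.shape[1]]=a
b=k(S[195:320,120:320],2.0)[:225];o[375:375+b.shape[0],:b.shape[1]]=b
c=k(T[165:215,400:450],5);o[:250,545:795]=c[:,:250]
e=k(T[218:262,348:428],4.6);o[385:385+e.shape[0],420:420+e.shape[1]]=e
cv2.imwrite("pics/z.png",np.clip(o*1.3,0,255).astype(np.uint8))
E
```

```text
48.65 [ 0.2943 -0.4726  0.4064] yaw 18.76 F [0.5 0.2 0.5] M [-0.05 -0.01  0.02] q6 -1.3621181763721466 0.045587110681192436
```

View pics/z.png

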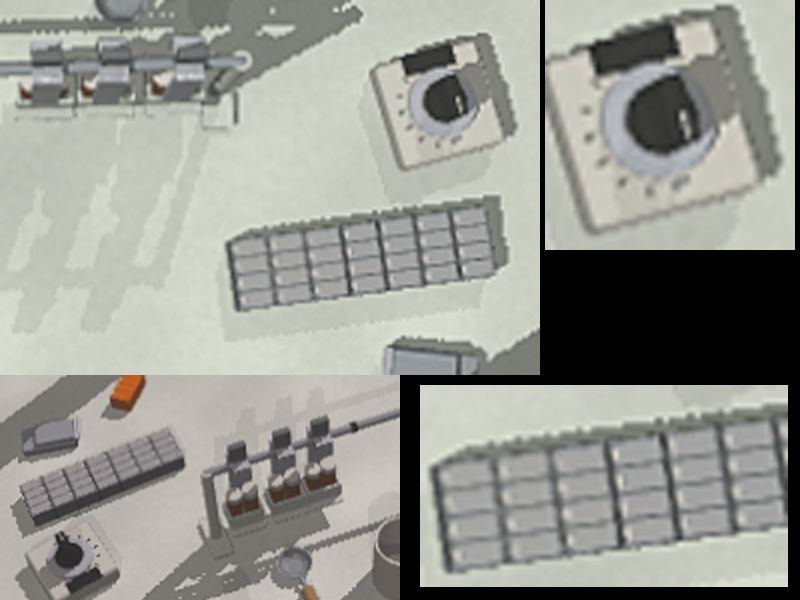

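The last picture shows the strips joined seamlessly at (265,265), the three caddies hanging past the band, and the knob's line pointing at the stop pin (680,183). I'm handing in.

```bash
python3 -c "
from bench import r
print(r.finish_job())"
```

```text
the job is handed in; nothing more can be done
None
```

I handed the job in at about 49 s: all three caddies are parked past the band, both grey strips are butted flush against the organizer, and, after the caddies were parked, the knob was turned to its zero stop; the hand-in gave no verdict.

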